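Drive the worn bush out of an embossing roller

TASK

The rubber roller of the embossing machine is clamped aslant in the vise with a worn brass bush still stuck in its lower end. Stand the empty pencil tin on the table under that end, then take from the rack the drift that fits the job (it must reach right through the bore and bear on the bush, not pass through its hole) and push the bush out from the upper end so that it drops into the tin. Leave the tin there with the bush in it, hang the drift back in its hole in the rack, and leave the other drifts and everything else on the table where they are.

Things in the scene. Friction and masses are not known exactly. Their poses are not given: they have to be found in the camera images.
- vise: ball vise fixed to the table: round base 112 mm across, column, and a head that reaches along its -x and holds the roller; nothing above 195 mm. On its +y side the jaws reach 50 mm sideways, the head 75 mm near the column; on the -y side its screw reaches 95 mm, 60 to 115 mm up. Origin: under the base's centre, z up. Roller centre at (-115, 0, 135) mm in this frame
- roller: rubber-covered tube clamped fast in the vise, 50 mm across, 90 mm long, with a straight through bore 28 mm across. Origin: centre of the lower end face (98 mm above the table; the lowest point of its rim is 84 mm above the table); z runs up along the bore to the upper end face at z = 90 mm, and leans 35 degrees from vertical, towards the vise's -y side. The jaws cover z = 23 to 67 mm
- mouth (a point): centre of the bore's open upper mouth, 90 mm along the roller's z from its origin, 172 mm above the table; nothing stands above it
- drop (a point): point on the table below the bore's lower end, where the bush lands when it is driven out slowly (within about 30 mm); it lies at (-115, 50, 0) mm in the vise's frame
- bush: plain brass bush pressed tight in the lower end of the bore: 27 mm outside, 14 mm hole, 18 mm long, lower face flush with the roller's lower end. Origin: centre of its lower face, z along its axis. It slides out under a steady push of about 8 to 18 N and drops once it is 14 to 18 mm out; until then friction holds it
- rack: fixed stand of a wooden board 200 x 70 mm on four thin posts, its top face 130 mm above the table, with three holes 28 mm across in a row along the rack's x axis at x = -55, 0 and 55 mm, each with one drift hanging in it by its collar. Origin: centre of the underside on the table, z up
- drift: the drift for this job: steel blade 20 mm across (edge of the tip chamfered 3 mm) and 112 mm long, then a steel collar 34 mm across and 6 mm thick, then a round wooden handle 26 mm across and 56 mm long; 0.3 kg. Origin: centre of the blade's tip, z up the axis to the handle; it hangs upright by its collar, tip 18 mm above the table. Which hole it hangs in varies. With the blade fully in, the collar would meet the roller's end with the tip 22 mm past the lower end
- drift_collar (a point): centre of the drift's collar's top face, where the handle begins: 118 mm up the drift's z from the tip, 136 mm above the table while it hangs in the rack
- thin_drift: same collar and handle, but a blade 10 mm across, 112 mm long, that goes through the bush's hole: not for this job. Origin and axes as for drift
- short_drift: same collar and handle, but a blade 20 mm across and only 52 mm long, too short to reach the bush: not for this job. Origin at the tip (78 mm above the table), z up
- tray: empty steel pencil tin without lid: 64 mm (its x) by 160 mm (its y), 24 mm high, walls and floor 3 mm, about 0.16 kg. Origin: centre of its underside, z up
- jar: glass jar with steel lid, 64 mm across, 105 mm high; origin under its centre
- mug: white mug, 80 mm across, 90 mm high, handle on its +y side; origin under its centre
- tape: roll of brown tape lying flat, 92 mm across, 24 mm high; origin under its centre
- glue: white glue bottle standing, 28 mm across, 95 mm high; origin under its centre
- old_bush: the roller's other bush, already out, standing on the table, 27 mm across, 18 mm high; origin under its centre
- punch: desk hole punch 110 x 56 mm, about 52 mm high; origin under its centre
- scissors: scissors lying flat, about 170 mm long along their x, 12 mm high; origin at the pivot, on the table
Mind the look-alikes: they are no part of the job. What is shaped like the drift but green or orange is not meant.

How it is judged:
By the outcome, as a careful person would: the job done as asked, in the order asked, and still so for the second after the job is handed in, with the robot touching nothing.
It also fails if it takes over 72 s, if anything falls off the work surface, if the arm or the gripper's body presses on something with over 40 N, if the wrist force passes 120 N, or if a joint passes its speed limit or range.

ROBOT

A 6-joint arm with a two-finger parallel gripper is mounted at the origin on the work surface. World frame = base frame: x ahead of the robot, y to its left, z up, the work surface at z = 0. Lengths are in m, angles in degrees, forces in N, time in s.
With the tool pointing down it reaches from about 0.4 to 0.825 m from the base axis. Payload 7 kg.
Tool frame: the origin (TCP) lies at the very end of the fingers, on their centre line; the grasp point (between the pads) lies 19 mm behind it (grasp_offset is the x of the grasp point in the tool frame, in m); x points along the fingers, y is the direction in which the jaws open and shut, and the axes are right-handed (so a half turn about x gives the same grasp; the last joint's range is limited). The gripper opens to 88 mm and grips with 3 to 60 N. Pads are 19 mm wide; open, the fingers measure 130 mm over their backs; the gripper's body (78 mm by 193 mm) begins 47 mm behind the grasp point.
Start: joints at [-48.524, 20.546, 0.682, 0, -70.136, -16.507], TCP at [0.285, -0.612, 0.227] pointing down, gripper open.
Joint ranges: [-176.03, 176.03], [-82.01, 121.73], [-58.28, 71.71], [-173.87, 95.51], [-174.79, -0.11], [-173.66, 173.66]. Speed limits (degrees/s): [136.94, 136.94, 172.46, 180, 180, 180].

INTERFACE

Orientations are given as [roll, pitch, yaw] about the fixed x, y, z axes, in that order (R = Rz(yaw) Ry(pitch) Rx(roll)).
In Python, from plant import get_obs, snapshot, close_job, grasp_offset gives the robot as it stands.
- The arm moves only by the tool carry_out, never from a script. Its argument "series" is a list that holds one entry, the list of rows, each a list of 6 numbers: the shift along the tool's x, y, z in mm, then the turn, a rotation vector about the tool's x, y, z in degrees. A call has 1 to 10 rows; each row is the pose to reach, as a shift and turn from the pose commanded when the call began, along the tool's axes at that moment; what a row does not reach only later rows make up. A row lasts 1/8 s, in which the tool goes at most 62.5 mm and 10.7 degrees, less where a joint would pass 70% of its speed; a pose out of reach is approached as far as the arm can. A call with a gripper value outside its range is refused whole. "hand" is the gripper's target within -1 to 1 (shut at 1, half-way at 0, fully open at -1), set as the call begins (left out, the last holds). The fingers move at their own pace and stop on an object; the grip force is fixed at half the most. Time passes only in rows, so rows that repeat a pose let the fingers close. It gives the time, the measured TCP pose, the force and the opening at its end, in the units of the state.
- get_obs(): the state, without advancing time (a new reading comes with each control period).
- snapshot(name): name is "side" or "top" or "wrist"; returns a dict with "color" (400x640x3 uint8, red, green, blue), "fx", "fy", "cx", "cy" (pixels), "dist_coeffs" ([k1, k2, p1, p2, k3] as OpenCV has them; the pictures are not rectified), "eye" and "attitude" of the camera in the world. Camera axes: x right, y down, z forward; pixel columns grow to the right and rows downward; lengths in m; the calibration is good to about 2 mm. A picture is of the moment at which its call begins. There is no depth.
- close_job(): hands the job in, once; it reports no verdict.
The state is a dict: "clock": time; "joint_pos": joint angles; "qvel": joint speeds; "tau": joint torques, N m; "tool_pos": TCP position; "orientation": TCP orientation; "force": force on the tool from outside, world axes, zero at the start; "moment": the same for the moment, N m; "opening": finger opening in m.
Only numpy, scipy, OpenCV 4.12 (cv2) and the standard library are available. Lean on these libraries where they do the work, as an engineer would, in place of code of your own. Each camera call takes 0.05 s, during which the arm holds its last target.

## Working session

There is one attempt and no reset: what is moved stays moved. The work goes in short steps, Python scripts to look and compute and a tool call to move; the robot and the scene stay as the last step left them, time stands still between calls to the robot, and variables do not carry over. Pictures are saved under pics/ and viewed, and the job is handed in when it is done.

Besides the shell and the picture viewer there is one more tool, called as name(argument=value, ...) on one line, values as JSON. carry_out: Moves the arm, as the interface text tells. Its arguments: {"type":"object","properties":{"series":{"type":"array","items":{"type":"array","items":{"type":"array","items":{"type":"number"}}}},"hand":{"type":"number"}},"required":["series"]}

```bash
mkdir -p pics; ls
cat > h.py <<'E'
import numpy as np, cv2
from plant import get_obs, snapshot, close_job, grasp_offset
def save(n,f):
    s=snapshot(n); cv2.imwrite('pics/'+f,cv2.cvtColor(s['color'],cv2.COLOR_RGB2BGR)); 
    import pickle; pickle.dump(s,open('pics/'+f+'.pkl','wb')); return s
E
python3 - <<'E'
from h import *
print(get_obs(), grasp_offset)
for n in ['side','top','wrist']:
    s=save(n,n+'0.png'); print({k:v for k,v in s.items() if k!='color'})
E
```

```text
pics
{'clock': 0.0, 'joint_pos': array([-4.85236205e+01,  2.05919096e+01,  6.35140100e-01, -2.15877418e-02,
       -7.01362634e+01, -1.65060763e+01]), 'qvel': array([-0.00042793, -0.03636941, -0.03605218, -0.01688501,  0.00937271,
       -0.03974151]), 'tau': array([-1.94136970e-03, -5.82721639e+01,  2.93046427e+01,  6.99693784e+00,
        6.68291192e-03, -1.76779972e-04]), 'tool_pos': array([ 0.28472221, -0.61147703,  0.2256231 ]), 'orientation': array([ 94.20214727,  89.90477867, 119.16509884]), 'force': array([-0.35636417,  0.10449573,  0.31729252]), 'moment': array([-0.04856535, -0.01680652, -0.00290016]), 'opening': 0.08776138178777901} -0.0188
{'fx': 511.0101267302932, 'fy': 511.0101267302932, 'cx': 312.8595992141717, 'cy': 192.71598983620066, 'dist_coeffs': array([-0.05294484,  0.        ,  0.        ,  0.        ,  0.        ]), 'eye': array([0.15622355, 1.15605967, 0.792431  ]), 'attitude': array([-119.15764533,   -0.34832716, -161.39061202])}
{'fx': 377.15371455589343, 'fy': 377.15371455589343, 'cx': 318.8596540597031, 'cy': 201.55164613940275, 'dist_coeffs': array([0.01089363, 0.        , 0.        , 0.        , 0.        ]), 'eye': array([ 0.4377064 , -0.00603504,  1.31985658]), 'attitude': array([-174.47263763,    1.25649926,  -88.90118944])}
{'fx': 313.14627880737646, 'fy': 313.14627880737646, 'cx': 312.50981006165074, 'cy': 206.68194554283443, 'dist_coeffs': array([-0.02723398,  0.        ,  0.        ,  0.        ,  0.        ]), 'eye': array([ 0.21649148, -0.6442365 ,  0.38395897]), 'attitude': array([ 1.63761626e+02, -7.36307952e-02,  1.15083828e+02])}
```

View pics/side0.png

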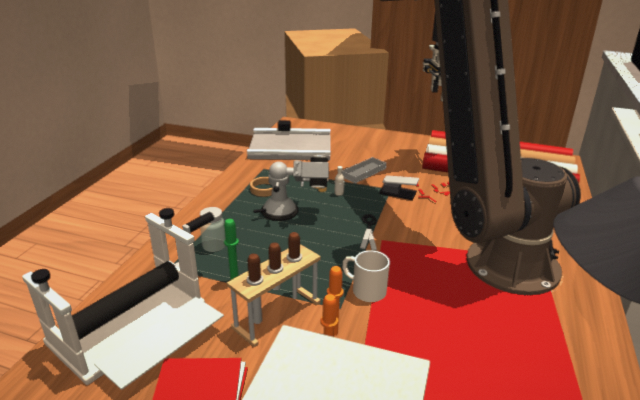

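View pics/top0.png

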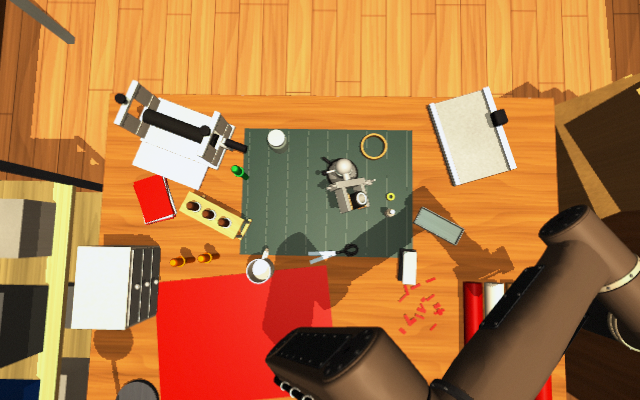

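View pics/wrist0.png

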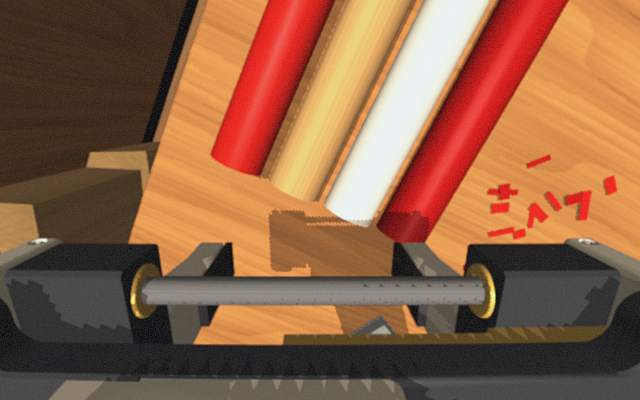

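```bash
cat >> h.py <<'E'
from scipy.spatial.transform import Rotation as Ro
import pickle
def load(f): return pickle.load(open('pics/'+f+'.pkl','rb'))
def KD(s): return np.array([[s['fx'],0,s['cx']],[0,s['fy'],s['cy']],[0,0,1]]),np.array(s['dist_coeffs'])
def RR(s): return Ro.from_euler('xyz',s['attitude'],degrees=True).as_matrix()
def ray(s,px):
    K,D=KD(s); p=cv2.undistortPoints(np.array(px,float).reshape(-1,1,2),K,D).reshape(-1,2)
    d=np.c_[p,np.ones(len(p))]@RR(s).T; return d
def onz(s,px,z):
    d=ray(s,px); e=s['eye']; return e+d*((z-e[2])/d[:,2])[:,None]
def proj(s,P):
    K,D=KD(s); R=RR(s); P=np.array(P,float).reshape(-1,3)
    r=cv2.Rodrigues(R.T)[0]; return cv2.projectPoints(P,r,-R.T@s['eye'],K,D)[0].reshape(-1,2)
def tri(views):
    A=np.zeros((3,3));b=np.zeros(3)
    for s,px in views:
        d=ray(s,[px])[0]; d/=np.linalg.norm(d); M=np.eye(3)-np.outer(d,d); A+=M; b+=M@s['eye']
    return np.linalg.solve(A,b)
def crop(f,x0,y0,x1,y1,k,out):
    im=cv2.imread('pics/'+f)[y0:y1,x0:x1]; cv2.imwrite('pics/'+out,cv2.resize(im,None,fx=k,fy=k,interpolation=cv2.INTER_CUBIC))
E
python3 - <<'E'
from h import *
crop('top0.png',170,180,270,260,8,'t_rack.png')
crop('top0.png',310,140,480,265,4.7,'t_vise.png')
crop('side0.png',220,200,340,350,4,'s_rack.png')
crop('side0.png',230,140,400,230,4.7,'s_vise.png')
E
```

```text
(no output)
```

View pics/t_rack.png

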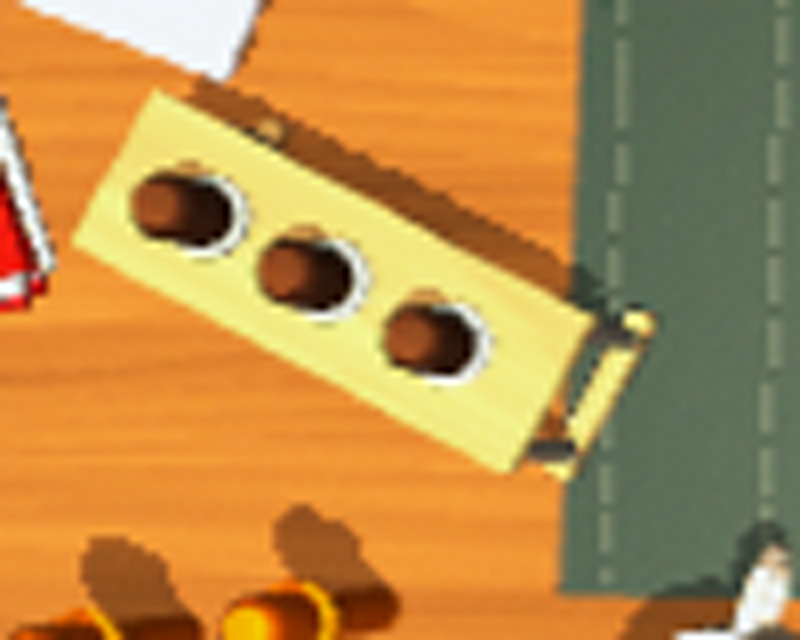

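View pics/t_vise.png

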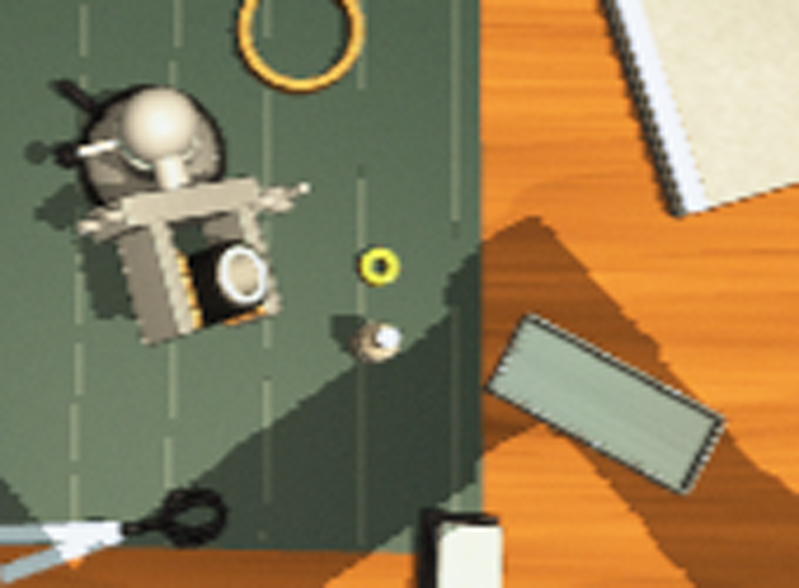

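View pics/s_rack.png

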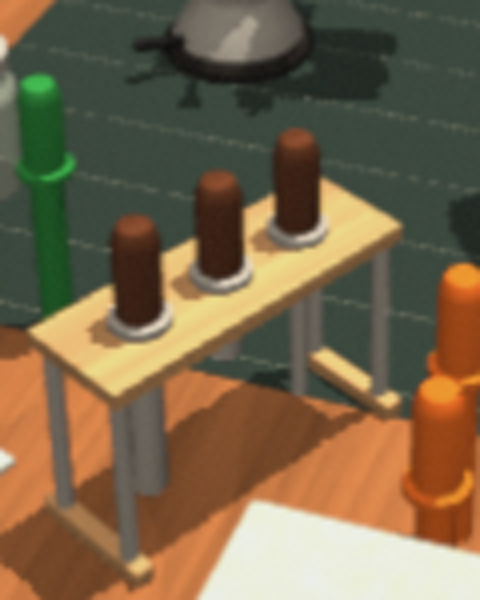

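View pics/s_vise.png

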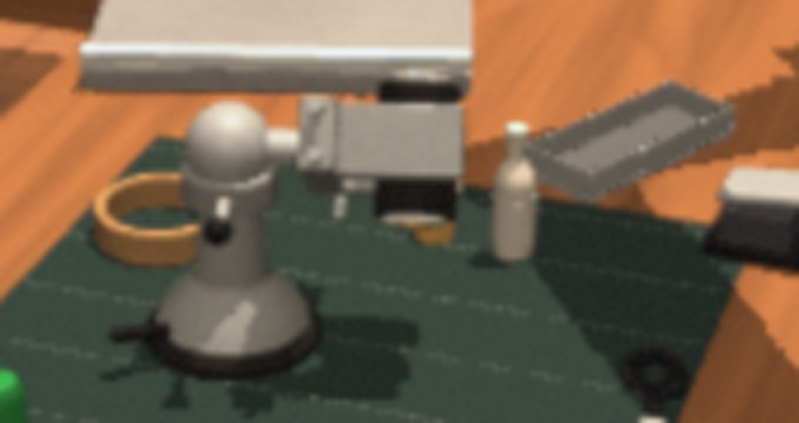

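Run:
```python
from h import *
t=load('top0.png'); s=load('side0.png')
c=np.array([(155,90),(595,318),(510,472),(75,240)])/8+[170,180]-0.5*(1-1/8)
C=onz(t,c,.13); print(C.round(4)); print('dims',np.linalg.norm(C[0]-C[1]),np.linalg.norm(C[1]-C[2]),np.linalg.norm(C[2]-C[3]))
m=C.mean(0)
ux=(C[1]-C[0])+(C[2]-C[3]); ux/=np.linalg.norm(ux); print('rack',m,np.degrees(np.arctan2(ux[1],ux[0])))
for k in (-.055,0,.055):
    p=m+k*ux; P=[[p[0],p[1],z] for z in (.018,.078,.13,.136,.192)]
    print(k,p,'side zoom',((proj(s,P)-[220,200])*4).round().tolist(),'top zoom',((proj(t,P)-[170,180])*8).round().tolist())
# vise
k=4.7;o=np.array([310,140])
f=lambda q:np.array(q)/k+o
print('mouth top@.172',onz(t,[f((242,273))],.172))
so=np.array([230,140]); print('mouth side', onz(s,[np.array((420,78))/k+so],.172), 'lower', onz(s,[np.array((415,215))/k+so],.098))
print('base', onz(t,[f((152,150))],.0), 'ball?')
tc=np.array([(530,316),(722,420),(686,493),(488,387)])
T=onz(t,f(tc),.024); print('tray',T.round(4),T.mean(0)); print([np.linalg.norm(T[i]-T[(i+1)%4]) for i in range(4)], [np.degrees(np.arctan2(*(T[(i+1)%4]-T[i])[1::-1])) for i in range(4)])
print('oldbush',onz(t,[f((380,267))],.018),'glue top',onz(t,[f((386,336))],.095))
print('jar',onz(t,[(276,138)],.105),'green',onz(t,[(237,170)],.0), 'machine corner',onz(t,[(245,148)],.1))
```

```text
[[0.5798 0.4386 0.13  ]
 [0.4918 0.2586 0.13  ]
 [0.4305 0.2899 0.13  ]
 [0.5191 0.4675 0.13  ]]
dims 0.20039612005541857 0.06880777790040231 0.19849815443643978
rack [0.50529467 0.36363753 0.13      ] -116.28184301249337
-0.055 [0.52964795 0.41295201 0.13      ] side zoom [[146.0, 481.0], [140.0, 395.0], [135.0, 317.0], [134.0, 308.0], [128.0, 218.0]] top zoom [[298.0, 234.0], [252.0, 223.0], [209.0, 213.0], [204.0, 211.0], [152.0, 199.0]]
0 [0.50529467 0.36363753 0.13      ] side zoom [[222.0, 432.0], [219.0, 348.0], [216.0, 270.0], [216.0, 261.0], [212.0, 174.0]] top zoom [[408.0, 292.0], [368.0, 284.0], [329.0, 276.0], [325.0, 275.0], [279.0, 266.0]]
0.055 [0.48094138 0.31432306 0.13      ] side zoom [[295.0, 386.0], [293.0, 303.0], [292.0, 227.0], [292.0, 218.0], [290.0, 132.0]] top zoom [[519.0, 350.0], [484.0, 345.0], [450.0, 339.0], [446.0, 339.0], [406.0, 333.0]]
mouth top@.172 [[ 0.56116068 -0.10869428  0.172     ]]
mouth side [[ 0.55754414 -0.1057865   0.172     ]] lower [[ 0.54780369 -0.0688301   0.098     ]]
base [[ 0.67163625 -0.05571283  0.        ]] ball?
tray [[ 0.5491 -0.3314  0.024 ]
 [ 0.4761 -0.4684  0.024 ]
 [ 0.4232 -0.4418  0.024 ]
 [ 0.4968 -0.3008  0.024 ]] [ 0.48631641 -0.38560755  0.024     ]
[np.float64(0.15521888933362193), np.float64(0.059220515799757116), np.float64(0.15913677620814579), np.float64(0.06059451130069821)] [np.float64(-118.03713666549648), np.float64(153.34097912476085), np.float64(62.44533358127932), np.float64(-30.39032577748561)]
oldbush [[ 0.58386441 -0.22365498  0.018     ]] glue top [[ 0.52743469 -0.21494009  0.095     ]]
jar [[0.76285509 0.1682416  0.105     ]] green [[0.67275305 0.3190102  0.        ]] machine corner [[0.72901647 0.27073614 0.1       ]]
```

Run:
```python
from h import *
t=load('top0.png'); s=load('side0.png')
k=4.7;o=np.array([310,140]);so=np.array([230,140])
f=lambda q:np.array(q)/k+o-.4
g=lambda q:np.array(q)/k+so-.4
print('ball',tri([(t,f((160,120))),(s,g((228,131)))]))
print('mouth',tri([(t,f((242,273))),(s,g((420,76)))]))
for name,xy in dict(scis_ring=(350,249),scis_end=(310,260),mug=(260,268),punch=(409,266),punch2=(409,251),glue=(390,212)).items(): print(name,onz(t,[xy],0.01).round(3))
# white ring mask
im=t['color'].astype(int); 
def hyp(b,yaw):
    R=Ro.from_euler('z',yaw,degrees=True).as_matrix()
    return lambda p: (R@np.array(p).T).T+[b[0],b[1],0]
import itertools
a=35*np.pi/180
for b,yaw in [((.672,-.056),12.8)]:
  for nm,s_,off,file in (('t',t,o,'t_vise.png'),('s',s,so,'s_vise.png')):
    img=cv2.imread('pics/'+file); F=hyp(b,yaw)
    th=np.linspace(0,2*np.pi,40)
    def ring(c,r,ax): 
        e1=np.array([1,0,0]); e2=np.cross(ax,e1); return np.array(c)+r*(np.cos(th)[:,None]*e1+np.sin(th)[:,None]*e2)
    ax=np.array([0,-np.sin(a),np.cos(a)]); lo=np.array([-.115,.0258,.098])
    for c,r,x,col in ((lo+.09*ax,.025,ax,(0,0,255)),(lo+.09*ax,.014,ax,(0,255,255)),(lo,.025,ax,(255,0,0)),((0,0,0),.056,np.array([0,0,1.]),(0,255,0))):
        p=((proj(s_,F(ring(c,r,x)))-off+.4)*k).astype(int); cv2.polylines(img,[p],True,col,1)
    cv2.imwrite(f'pics/ov_{nm}.png',img)
```

```text
ball [ 0.66625879 -0.05461281  0.14381786]
mouth [ 0.56085594 -0.10770742  0.17339412]
scis_ring [[ 0.402 -0.085  0.01 ]]
scis_end [[0.361 0.052 0.01 ]]
mug [[0.331 0.223 0.01 ]]
punch [[ 0.348 -0.287  0.01 ]]
punch2 [[ 0.399 -0.287  0.01 ]]
glue [[ 0.532 -0.222  0.01 ]]
```

View pics/ov_t.png

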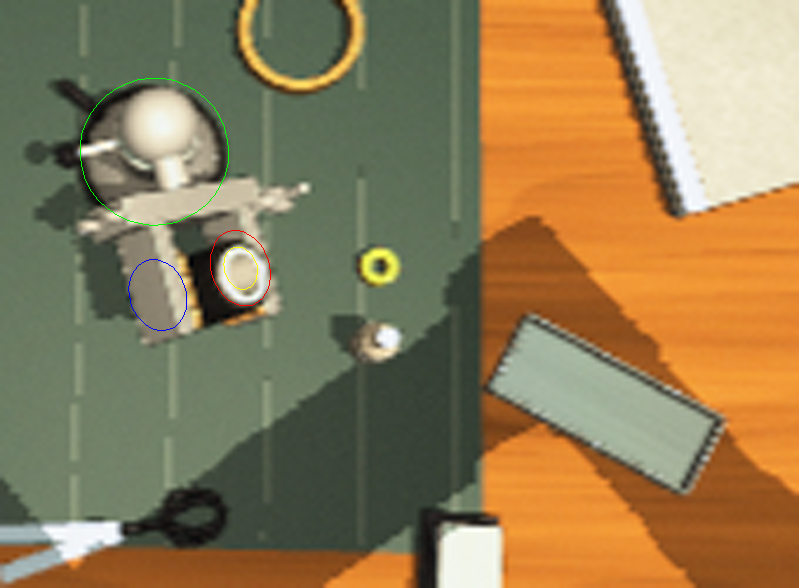

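View pics/ov_s.png

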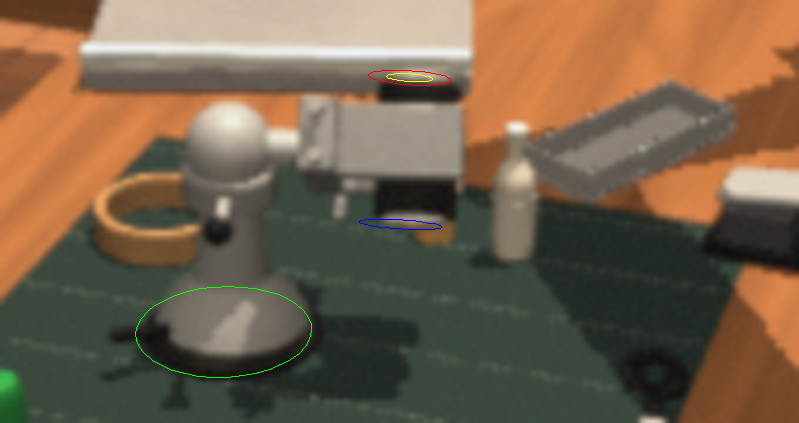

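```bash
cat >> h.py <<'E'
th=np.linspace(0,2*np.pi,40); a35=np.radians(35)
AX=np.array([0,-np.sin(a35),np.cos(a35)]); LO=np.array([-.115,.0258,.098])
def V(b,yaw): 
    R=Ro.from_euler('z',yaw,degrees=True).as_matrix()
    return lambda p:(R@np.atleast_2d(p).T).T+[b[0],b[1],0]
def overlay(sn,src,off,k,b,yaw,out):
    img=cv2.imread('pics/'+src); F=V(b,yaw)
    def ring(c,r,ax):
        e1=np.array([1,0,0]); e2=np.cross(ax,e1); return np.array(c)+r*(np.cos(th)[:,None]*e1+np.sin(th)[:,None]*e2)
    for c,r,x,col in ((LO+.09*AX,.025,AX,(0,0,255)),(LO+.09*AX,.014,AX,(0,255,255)),(LO,.025,AX,(255,0,0)),((0,0,0),.056,np.array([0,0,1.]),(0,255,0))):
        p=((proj(sn,F(ring(c,r,x)))-off+.4)*k).astype(int); cv2.polylines(img,[p],True,col,1)
    cv2.imwrite('pics/'+out,img)
E
python3 - <<'E'
from h import *
t=load('top0.png'); s=load('side0.png')
k=4.7;o=np.array([310,140]);so=np.array([230,140]); f=lambda q:np.array(q)/k+o-.4
for z,p,q in ((.15,(275,312),(150,345)),(.15,(255,190),(125,225)),(.15,(255,180),(120,200))):
    P=onz(t,[f(p),f(q)],z); d=P[1]-P[0]; print(np.degrees(np.arctan2(-d[0],d[1])))
for yaw in (14.,16.):
    m=np.array([.5605,-.108]); R=Ro.from_euler('z',yaw,degrees=True).as_matrix(); b=m-(R@(LO+.09*AX))[:2]; print(yaw,b,V(b,yaw)([[-.115,.05,0]]),V(b,yaw)(LO))
    overlay(t,'t_vise.png',o,k,b,yaw,f'ovt{int(yaw)}.png');overlay(s,'s_vise.png',so,k,b,yaw,f'ovs{int(yaw)}.png')
a=[cv2.resize(cv2.imread(f'pics/ov{c}{y}.png'),None,fx=.5,fy=.5) for y in (14,16) for c in 'ts']
h=max(i.shape[0] for i in a); a=[cv2.copyMakeBorder(i,0,h-i.shape[0],0,0,0) for i in a]; w=min(i.shape[1] for i in a); a=[i[:,:w] for i in a]
cv2.imwrite('pics/ovc.png',np.vstack([np.hstack(a[:2]),np.hstack(a[2:])]))
E
```

```text
15.832599061015559
16.12024402890538
9.418981052817744
14.0 [ 0.66583713 -0.05512412] [[ 0.54215703 -0.03443035  0.        ]] [[ 0.54801154 -0.05791151  0.098     ]]
16.0 [ 0.66392762 -0.05148012] [[ 0.53960066 -0.03511533  0.        ]] [[ 0.54627108 -0.05837786  0.098     ]]
```

View pics/ovc.png

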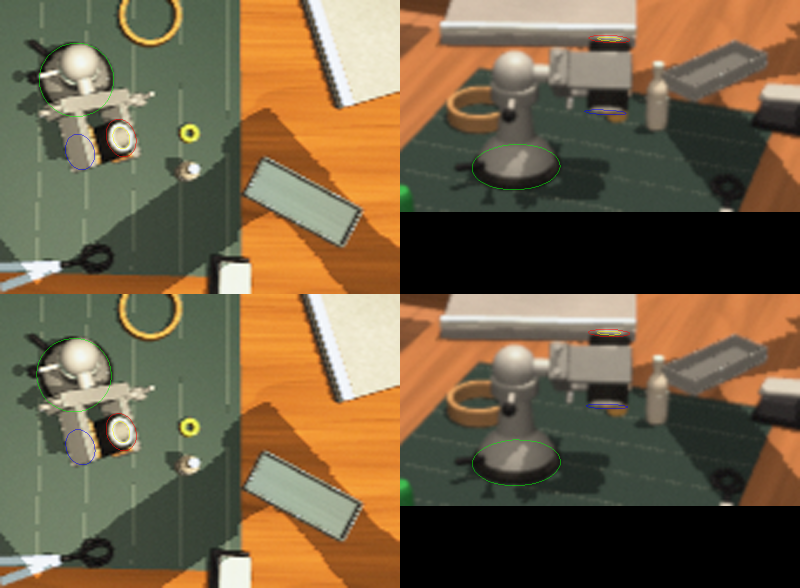

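```bash
cat >> h.py <<'E'
def cur():
    o=get_obs(); return np.array(o['tool_pos']),Ro.from_euler('xyz',o['orientation'],degrees=True)
def Rdown(yd): # tool x down, tool y at heading yd
    x=np.array([0,0,-1.]); y=np.array([np.cos(np.radians(yd)),np.sin(np.radians(yd)),0]); return Ro.from_matrix(np.c_[x,y,np.cross(x,y)])
def Rxy(x,y):
    x=x/np.linalg.norm(x); y=y-x*(x@y); y/=np.linalg.norm(y); return Ro.from_matrix(np.c_[x,y,np.cross(x,y)])
def rel(p,R,p0=None,R0=None):
    if p0 is None: p0,R0=cur()
    return np.r_[(R0.inv().apply(np.array(p)-p0))*1000,(R0.inv()*R).as_rotvec(degrees=True)].round(1).tolist()
E
python3 - <<'E'
from h import *
p,R=cur(); print(R.as_matrix().round(3))
for h in (152.2,-27.8):
    Rt=Rdown(h); print(h,'above',rel([.507,-.346,.12],Rt), 'grasp',rel([.507,-.346,.004],Rt))
E
```

```text
[[-0.001 -0.422  0.907]
 [ 0.001  0.907  0.422]
 [-1.     0.001 -0.   ]]
152.2 above [106.0, 146.8, 313.6, -37.2, 0.0, -0.1] grasp [222.0, 146.7, 313.6, -37.2, 0.0, -0.1]
-27.8 above [106.0, 146.8, 313.6, 142.8, -0.1, -0.0] grasp [222.0, 146.7, 313.6, 142.8, -0.1, -0.0]
```

carry_out(series=[[[50,147,313,-37.2,0,0],[50,147,313,-37.2,0,0],[50,147,313,-37.2,0,0],[50,147,313,-37.2,0,0],[50,147,313,-37.2,0,0],[50,147,313,-37.2,0,0],[50,147,313,-37.2,0,0],[50,147,313,-37.2,0,0]]], hand=-1)

```text
clock: 1.15
tool_pos: [0.5064, -0.3465, 0.1764]
orientation: [106.6, 90.0, 168.8]
force: [-0.3, -0.3, 0.4]
opening: 0.0878
```

Run:
```python
from h import *
o=get_obs(); print(o['clock'],o['tool_pos'],o['force'],o['joint_pos']); 
s=save('wrist','w1.png'); save('top','top1.png')
```

```text
1.15 [ 0.50642562 -0.34649188  0.17638468] [-0.34898375 -0.33802386  0.43496341] [-1.61633854e+01  1.69092908e+01 -1.14169638e+01  3.13980036e-03
 -6.17056178e+01 -1.16405922e+01]
```

View pics/w1.png

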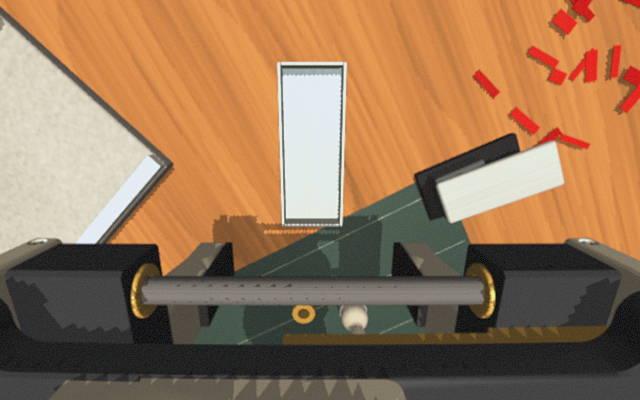

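Run:
```python
from h import *
s=load('w1.png')
T=onz(s,[(278,63),(346,63),(342,225),(284,225)],.024); print(T.round(4),T.mean(0))
print([np.linalg.norm(T[i]-T[(i+1)%4]) for i in range(4)], [np.degrees(np.arctan2(*(T[(i+1)%4]-T[i])[1::-1])) for i in range(4)])
print(onz(s,[(303,314)],.018))
```

```text
[[ 0.4776 -0.47    0.024 ]
 [ 0.4224 -0.441   0.024 ]
 [ 0.4952 -0.3017  0.024 ]
 [ 0.5492 -0.33    0.024 ]] [ 0.48611829 -0.38566012  0.024     ]
[np.float64(0.06231613607894776), np.float64(0.1572046631169515), np.float64(0.060984942545272196), np.float64(0.15720284764270362)] [np.float64(152.3203072462279), np.float64(62.434838373635), np.float64(-27.689193994387775), np.float64(-117.07996852804652)]
[[ 0.58499564 -0.22125842  0.018     ]]
```

carry_out(series=[[[50,0,0,0,0,0],[100,0,0,0,0,0],[140,0,0,0,0,0],[160,0,0,0,0,0],[172,0,0,0,0,0],[172,0,0,0,0,0]]], hand=-1)

```text
clock: 2.0
tool_pos: [0.506, -0.347, 0.0042]
orientation: [104.1, 89.9, 166.2]
force: [-0.3, -0.6, 0.3]
opening: 0.0877
```

carry_out(series=[[[0,0,0,0,0,0],[0,0,0,0,0,0],[0,0,0,0,0,0],[0,0,0,0,0,0],[0,0,0,0,0,0],[0,0,0,0,0,0],[0,0,0,0,0,0]]], hand=1)

```text
clock: 2.88
tool_pos: [0.507, -0.3466, 0.0053]
orientation: [-87.9, 89.9, -25.7]
force: [-0.4, 1.4, 6.1]
opening: 0.0639
```

carry_out(series=[[[-40,0,0,0,0,0],[-90,0,0,0,0,0],[-140,0,0,0,0,0],[-190,0,0,0,0,0],[-230,0,0,0,0,0],[-250,0,0,0,0,0],[-250,0,0,0,0,0]]])

```text
clock: 3.75
tool_pos: [0.5071, -0.3466, 0.2558]
orientation: [-75.2, 89.8, -13.1]
force: [-0.8, -0.1, -2.5]
opening: 0.0638
```

Run:
```python
from h import *
o=get_obs(); print(o['tool_pos'],o['force'],o['opening'])
b=np.array([.664,-.0523]); yaw=15.7; F=V(b,yaw)
for yv in (.215,.125):
    g=F([[-.115,yv,0]])[0]; print(yv,g, rel([g[0],g[1],.255],Rdown(152.4+yaw+90-62.6+0)))
print(F([[-.115,.05,0]]))
s=save('wrist','w2.png')
```

```text
[ 0.50711734 -0.34657332  0.25581922] [-0.83741082 -0.13367132 -2.48784365] 0.06379621778375459
0.215 [0.49511135 0.12355967 0.        ] [0.5, 230.1, 410.1, -43.3, -0.0, 0.2]
0.125 [0.51946539 0.03691742 0.        ] [0.6, 168.1, 344.9, -43.3, -0.0, 0.2]
[[ 0.53976043 -0.03528446  0.        ]]
```

View pics/w2.png

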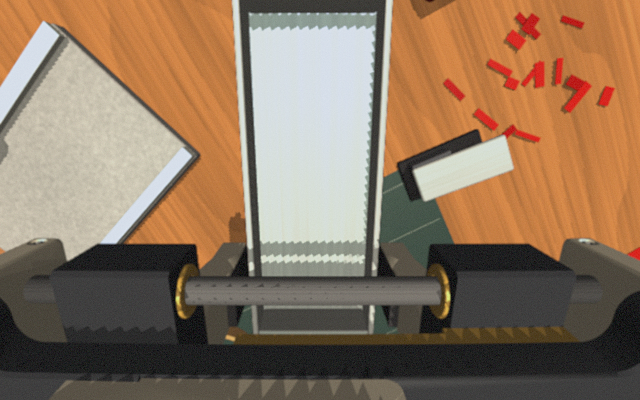

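carry_out(series=[[[0,25,45,-5,0,0],[0,51,91,-10,0,0],[0,77,137,-15,0,0],[0,102,182,-20,0,0],[0,128,228,-25,0,0],[0,154,273,-30,0,0],[0,180,320,-35,0,0],[0,205,365,-40,0,0],[0,230,410,-43.3,0,0],[0,230,410,-43.3,0,0]]])

```text
clock: 5.05
tool_pos: [0.4937, 0.1261, 0.2524]
orientation: [95.1, 89.8, -159.2]
force: [0.8, -0.5, -2.3]
opening: 0.0634
```

Run:
```python
from h import *
o=get_obs(); print(o['tool_pos'],o['force'],o['opening'],o['joint_pos'].round(1))
s=save('wrist','w3.png'); save('side','s3.png')
crop('s3.png',170,100,430,270,3,'s3c.png')
```

```text
[0.49367037 0.12611519 0.25240305] [ 0.79646924 -0.48591816 -2.316336  ] 0.06342672110072207 [ 36.4   3.9 -17.4  -0.  -68.9 -20.7]
```

View pics/w3.png

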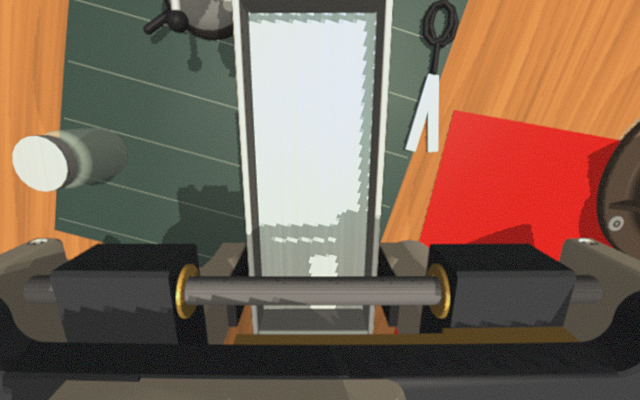

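View pics/s3c.png

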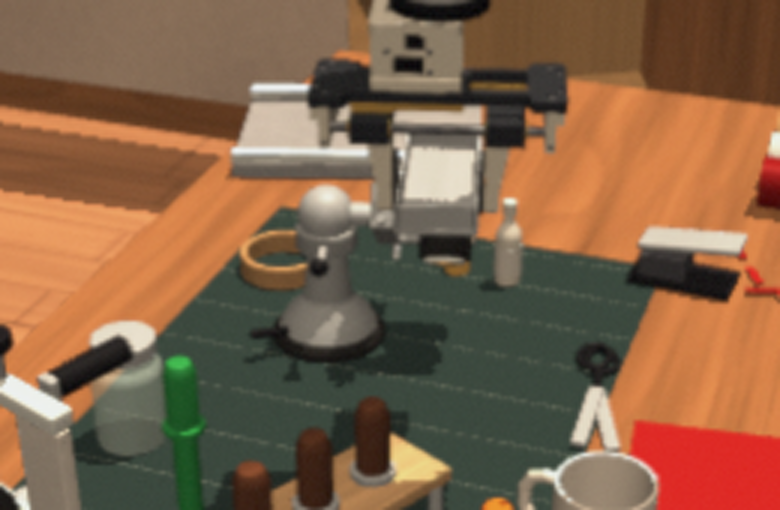

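carry_out(series=[[[50,0,0,0,0,0],[100,0,0,0,0,0],[150,0,0,0,0,0],[190,0,0,0,0,0],[220,0,0,0,0,0],[236,0,0,0,0,0],[245,0,0,0,0,0],[247,0,0,0,0,0],[247,0,0,0,0,0]]])

```text
clock: 6.28
tool_pos: [0.495, 0.1233, 0.008]
orientation: [-77.2, 90.0, 28.2]
force: [0.1, 0.1, -1.5]
opening: 0.0636
```

Run:
```python
from h import *
o=get_obs(); print(o['tool_pos'],o['force'],o['opening'])
s=save('wrist','w4.png')
F=V([.664,-.0523],15.7); yaw=15.7
for yv in (.16,): 
    g=F([[-.115,yv,0]])[0]; print(g, rel([g[0],g[1],.0055],Rdown(152.4+yaw+90-62.6)))
```

```text
[0.4949681  0.12334203 0.00801399] [ 0.10848458  0.14862886 -1.51089512] 0.06360055754563101
[0.50999438 0.07061163 0.        ] [2.7, -0.3, -55.0, -0.0, 0.0, 0.1]
```

View pics/w4.png

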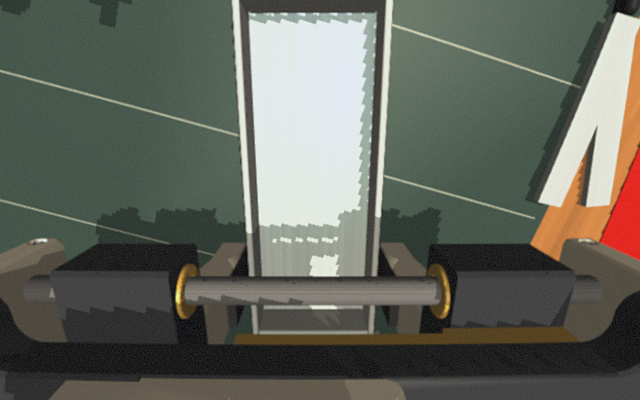

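carry_out(series=[[[1,0,-15,0,0,0],[2,0,-30,0,0,0],[2,0,-45,0,0,0],[2,0,-55,0,0,0],[2.5,0,-55,0,0,0],[2.5,0,-55,0,0,0]]])

```text
clock: 7.08
tool_pos: [0.5095, 0.0701, 0.0053]
orientation: [-132.6, 90.0, -27.2]
force: [0.9, -3.3, 2.3]
opening: 0.0637
```

carry_out(series=[[[0,0,0,0,0,0],[0,0,0,0,0,0],[0,0,0,0,0,0],[0,0,0,0,0,0],[0,0,5,0,0,0],[0,0,15,0,0,0],[0,0,22,0,0,0],[0,0,22,0,0,0]]], hand=-1)

```text
clock: 8.07
tool_pos: [0.5033, 0.0924, 0.0051]
orientation: [-61.4, 90.0, 44.2]
force: [-0.3, 0.4, 0.0]
opening: 0.0876
```

carry_out(series=[[[0,0,0,0,0,0],[0,0,0,0,0,0],[0,0,0,0,0,0],[0,0,0,0,0,0],[0,0,0,0,0,0],[0,0,0,0,0,0]]], hand=1)

```text
clock: 8.82
tool_pos: [0.5034, 0.0915, 0.0051]
orientation: [151.8, 90.0, -102.7]
force: [-0.4, -0.7, -1.1]
opening: 0.0635
```

carry_out(series=[[[0,0,-10,0,0,0],[0,0,-20,0,0,0],[0,0,-28,0,0,0],[0,0,-31,0,0,0],[0,0,-31,0,0,0]]])

```text
clock: 9.45
tool_pos: [0.5117, 0.0612, 0.0051]
orientation: [145.5, 90.0, -109.1]
force: [0.6, -1.7, 0.4]
opening: 0.064
```

Run:
```python
from h import *
o=get_obs(); print(o['tool_pos'],o['force'],o['opening'],o['clock'])
s=save('wrist','w5.png'); s=save('top','t5.png'); save('side','s5.png')
crop('t5.png',280,120,440,240,5,'t5c.png');crop('s5.png',230,120,410,240,4.4,'s5c.png')
```

```text
[0.51173481 0.06124271 0.00505313] [ 0.58565751 -1.71261443  0.39376365] 0.06397674427131582 9.45
```

View pics/w5.png

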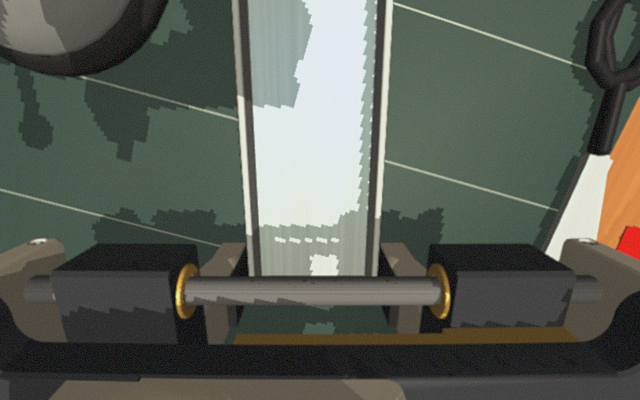

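View pics/s5c.png

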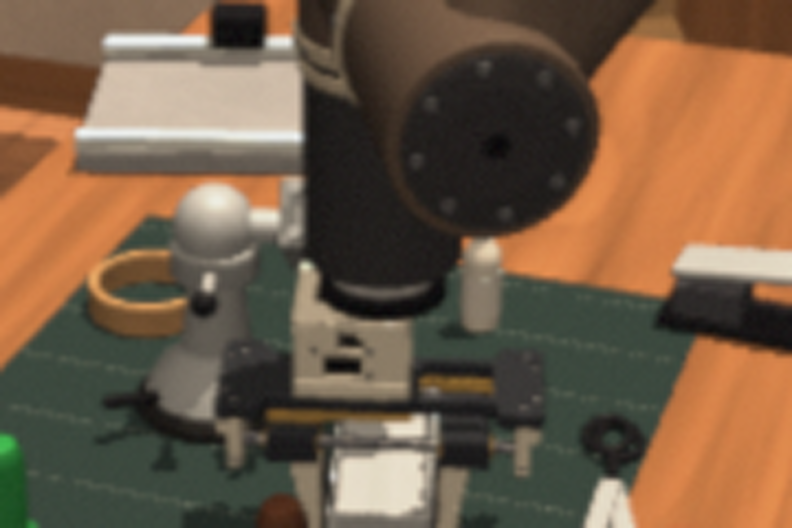

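carry_out(series=[[[0,0,0,0,0,0],[0,0,0,0,0,0],[0,0,0,0,0,0],[0,0,0,0,0,0],[-30,0,0,0,0,0],[-80,0,0,0,0,0],[-140,0,0,0,0,0],[-200,0,0,0,0,0],[-240,0,0,0,0,0],[-250,0,0,0,0,0]]], hand=-1)

```text
clock: 10.85
tool_pos: [0.5128, 0.0622, 0.2583]
orientation: [-81.8, 89.7, 23.6]
force: [0.8, 1.3, -0.6]
opening: 0.0874
```

Run:
```python
from h import *
o=get_obs(); print(o['tool_pos'],o['force'],o['opening'],o['clock'],o['joint_pos'].round(1))
s=save('wrist','w6.png'); save('side','s6.png')
crop('s6.png',230,120,410,240,4.4,'s6c.png')
```

```text
[0.51276966 0.06216971 0.25827775] [ 0.75648525  1.26795093 -0.6267158 ] 0.08735796649572755 10.85 [ 28.7   4.1 -16.4   0.  -69.2 -13.3]
```

View pics/w6.png

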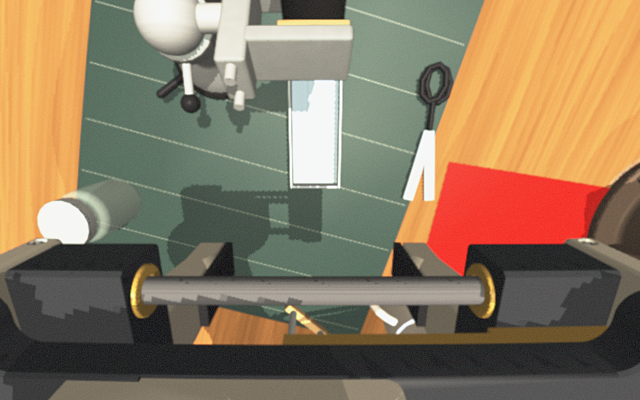

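View pics/s6c.png

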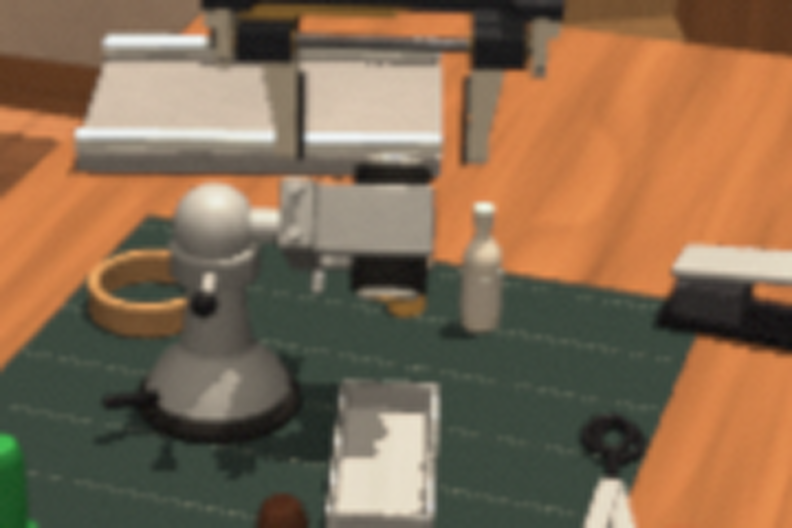

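Run:
```python
from h import *
s=load('w6.png'); F=V([.664,-.0523],15.7)
R=Ro.from_euler('z',15.7,degrees=True)
T=onz(s,[(290,188),(341,187)],.024); print(T, R.inv().apply(T-[.664,-.0523,0]))
sd=load('s6.png'); T=onz(sd,[np.array((340,381))/4.4+[230,120],np.array((437,383))/4.4+[230,120]],.024); print(T, R.inv().apply(T-[.664,-.0523,0]))
# rack drift grasp
p=[.5296,.4130]
for h in (153.7,-26.3):
  print(h,rel([p[0],p[1],.258],Rdown(h)))
```

```text
[[0.53806507 0.08308334 0.024     ]
 [0.47542457 0.06414449 0.024     ]] [[-0.08460172  0.16441047  0.024     ]
 [-0.15003008  0.16312874  0.024     ]]
[[ 0.58011237 -0.06593267  0.024     ]
 [ 0.51804359 -0.0847682   0.024     ]] [[-0.08444693  0.00957597  0.024     ]
 [-0.14929694  0.008239    0.024     ]]
153.7 [-1.6, -110.6, 333.6, 41.8, 0.1, 0.1]
-26.3 [-1.6, -110.6, 333.6, -138.2, -0.1, 0.1]
```

Run:
```python
from h import *
t=load('top0.png'); sd=load('side0.png')
c=np.array([.5296,.413]); u=np.array([np.cos(np.radians(153.7)),np.sin(np.radians(153.7))]); v=np.array([u[1],-u[0]])
for name,img,s in (('t','top0.png',t),('s','side0.png',sd)):
    im=cv2.imread('pics/'+img)
    for z,hu,hv,col in ((.204,.0965,.039,(0,0,255)),(.14,.065,.015,(255,0,0))):
        q=[np.r_[c+a*hu*u+b*hv*v,z] for a,b in ((1,1),(1,-1),(-1,-1),(-1,1))]
        cv2.polylines(im,[proj(s,q).astype(int)],True,col,1)
    cv2.imwrite(f'pics/g_{name}.png',im[80:280,80:280] if name=='t' else im[170:370,0:360])
    crop(f'g_{name}.png',0,0,360,200,3 if name=='t' else 2.2,f'g_{name}.png')
```

```text
(no output)
```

View pics/g_t.png

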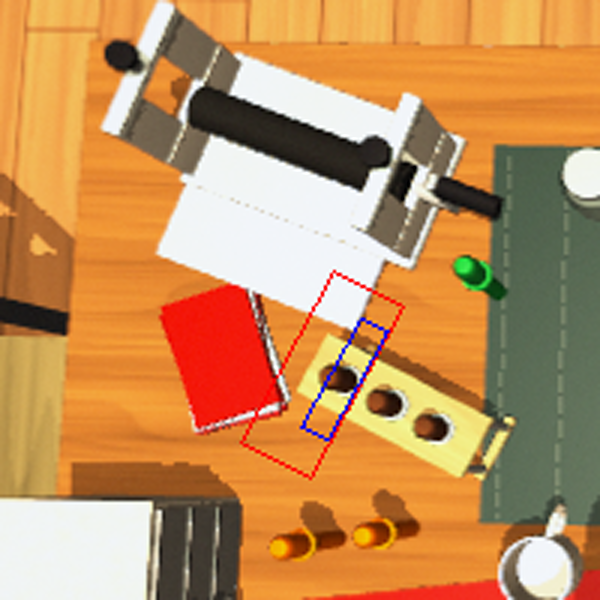

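View pics/g_s.png

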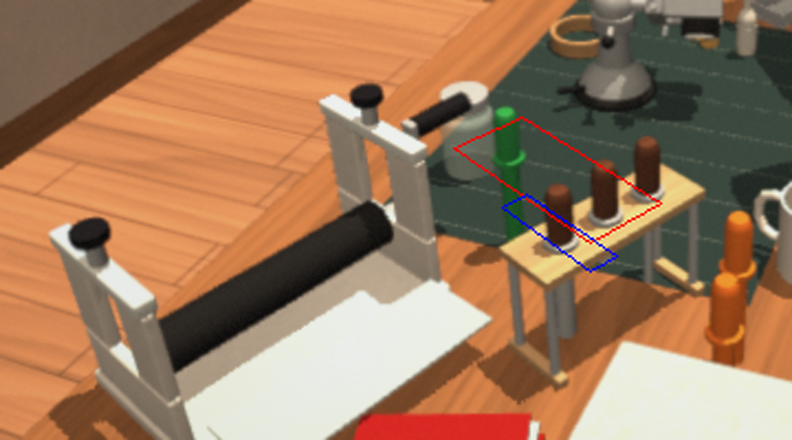

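carry_out(series=[[[0,-13,40,5,0,0],[0,-27,83,10,0,0],[0,-41,125,15,0,0],[0,-55,167,21,0,0],[0,-69,209,26,0,0],[0,-83,250,31,0,0],[0,-97,292,36,0,0],[0,-110.5,333.5,41.8,0,0],[0,-110.5,333.5,41.8,0,0],[0,-110.5,333.5,41.8,0,0]]])

```text
clock: 12.2
tool_pos: [0.5286, 0.4122, 0.2528]
orientation: [166.0, 89.8, -130.2]
force: [-0.2, -0.3, -0.4]
opening: 0.0875
```

Run:
```python
from h import *
o=get_obs(); print(o['tool_pos'],o['force'],o['clock'],o['joint_pos'].round(1))
p,R=cur(); print(R.as_matrix().round(3)); print(rel([.5296,.413,.139],Rdown(153.7)))
s=save('wrist','w7.png'); save('side','s7.png'); save('top','t7.png')
crop('s7.png',150,80,350,330,2.4,'s7c.png')
```

```text
[0.52863663 0.41219679 0.25280181] [-0.15586809 -0.26130197 -0.4422863 ] 12.2 [ 54.6  19.4   2.5  -0.  -73.2 -80.8]
[[-0.002 -0.897  0.443]
 [-0.003  0.443  0.897]
 [-1.     0.001 -0.003]]
[113.8, -0.6, 1.5, 0.0, -0.2, -0.0]
```

View pics/w7.png

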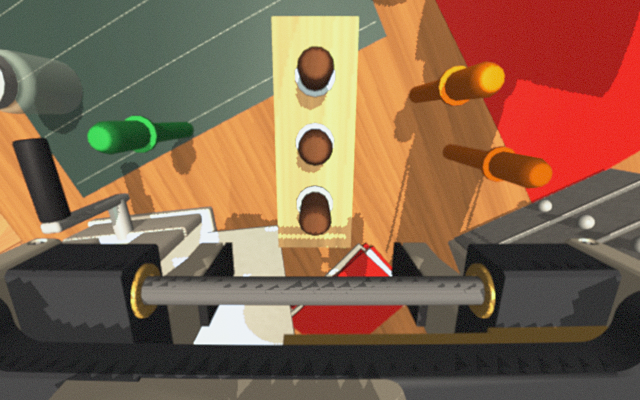

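View pics/s7c.png

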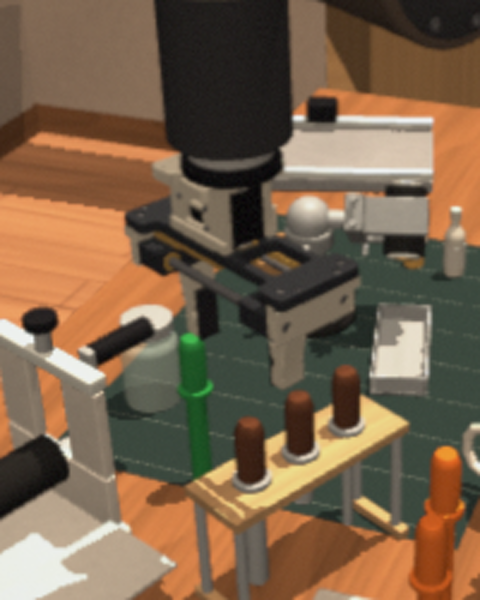

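Run:
```python
from h import *
s=load('w7.png'); p,R=cur()
C=onz(s,[(279,247),(351,247),(358,16),(272,16)],.13); print(C.round(4),C.mean(0)); ux=(C[2]+C[3]-C[0]-C[1]); ux/=np.linalg.norm(ux); print(np.degrees(np.arctan2(ux[1],ux[0])), C.mean(0)-.055*ux)
for d in (0.5296,.413),(.5053,.3636):
    print([ (proj(s,[[d[0],d[1],z]])).round(1).tolist() for z in (.13,.136,.192)])
crop('w7.png',260,120,370,260,4,'w7c.png')
```

```text
[[0.5783 0.4392 0.13  ]
 [0.5156 0.47   0.13  ]
 [0.4282 0.2901 0.13  ]
 [0.4901 0.2597 0.13  ]] [0.50304884 0.36475205 0.13      ]
-116.03801156422115 [0.52719204 0.41416972 0.13      ]
[[[312.1, 202.3]], [[312.1, 204.0]], [[312.1, 224.3]]]
[[[312.2, 142.2]], [[312.2, 142.7]], [[312.1, 149.1]]]
```

View pics/w7c.png

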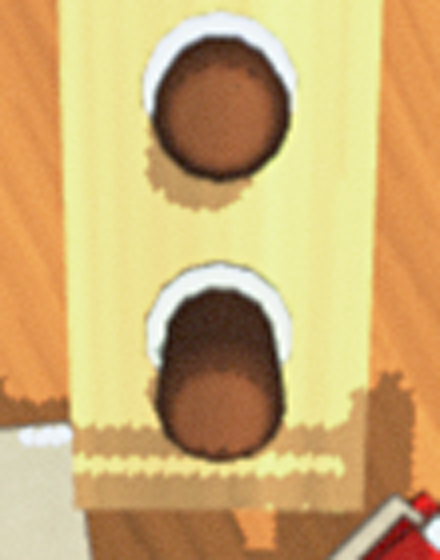

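carry_out(series=[[[30,0,0,0,0,0],[60,0,0,0,0,0],[80,0,0,0,0,0],[90,0,0,0,0,0],[100,0,0,0,0,0],[100,0,0,0,0,0],[100,0,0,0,0,0]]])

```text
clock: 13.22
tool_pos: [0.5296, 0.4129, 0.1559]
orientation: [-21.0, 89.9, 42.6]
force: [-0.3, 0.1, 0.6]
opening: 0.0875
```

Run:
```python
from h import *
o=get_obs(); print(o['tool_pos'],o['force'],o['clock'])
print(rel([.5286,.4134,.139],Rdown(153.7)))
save('side','s8.png'); crop('s8.png',150,130,350,330,3,'s8c.png')
```

```text
[0.52956038 0.41288799 0.15585251] [-0.284977    0.07795486  0.57477828] 13.225
[16.9, 1.1, 0.0, -0.0, 0.1, 0.0]
```

View pics/s8c.png

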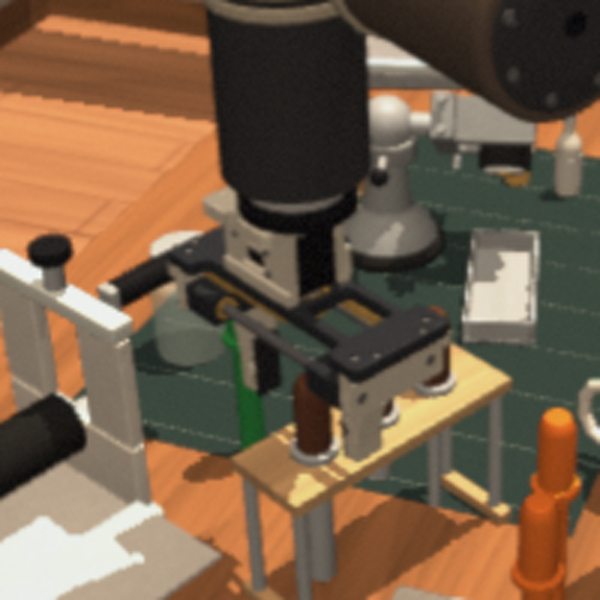

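Run:
```python
from h import *
s=load('s8.png'); p,R=cur()
for q in (p,p+[0,0,-.016],p+R.apply([0,.05,0]),p+R.apply([0,-.05,0])): print(q,((proj(s,[q])-[150,130])*3).round())
```

```text
[0.52954946 0.41295283 0.15588598] [[309. 417.]]
[0.52954946 0.41295283 0.13988598] [[311. 436.]]
[0.48473426 0.43512483 0.15586656] [[358. 451.]]
[0.57436466 0.39078084 0.1559054 ] [[263. 385.]]
```

carry_out(series=[[[6,1,0,0,0,0],[12,1,0,0,0,0],[16.5,1,0,0,0,0],[16.5,1,0,0,0,0]]])

```text
clock: 13.78
tool_pos: [0.5281, 0.4129, 0.1379]
orientation: [168.4, 89.9, -127.9]
force: [0.6, 0.4, 0.4]
opening: 0.0876
```

carry_out(series=[[[0,0,0,0,0,0],[0,0,0,0,0,0],[0,0,0,0,0,0],[0,0,0,0,0,0],[0,0,0,0,0,0],[0,0,0,0,0,0],[0,0,0,0,0,0],[0,0,0,0,0,0]]], hand=1)

```text
clock: 14.78
tool_pos: [0.5282, 0.4132, 0.1386]
orientation: [92.2, 90.0, 155.8]
force: [-1.5, 1.4, 1.4]
opening: 0.0255
```

carry_out(series=[[[-20,0,0,0,0,0],[-50,0,0,0,0,0],[-90,0,0,0,0,0],[-130,0,0,0,0,0],[-170,0,0,0,0,0],[-200,0,0,0,0,0],[-210,0,0,0,0,0],[-210,0,0,0,0,0]]])

```text
clock: 15.78
tool_pos: [0.5281, 0.4131, 0.3478]
orientation: [120.6, 90.0, -175.7]
force: [-0.3, 0.1, -3.2]
opening: 0.0251
```

Run:
```python
from h import *
o=get_obs(); print(o['tool_pos'],o['force'],o['clock'],o['opening'],o['joint_pos'].round(1))
p,R=cur(); print(R.as_matrix().round(3))
save('wrist','w9.png'); save('side','s9.png'); save('top','t9.png'); crop('s9.png',150,80,350,330,2.4,'s9c.png')
```

```text
[0.52813257 0.4130948  0.34783817] [-0.30963961  0.05002984 -3.21471628] 15.775 0.02510997649143223 [ 54.6  17.6  11.8  -0.  -84.3 -81. ]
[[-0.001 -0.896  0.444]
 [-0.     0.444  0.896]
 [-1.     0.001 -0.   ]]
```

View pics/w9.png

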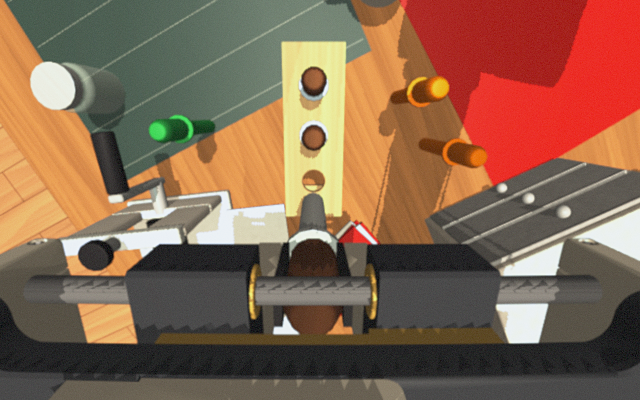

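View pics/s9c.png

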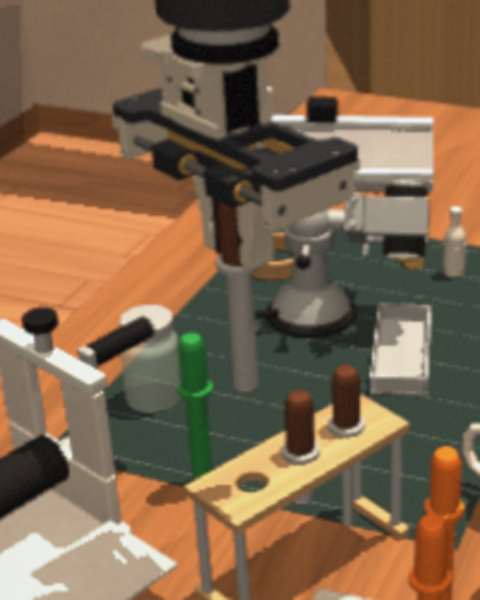

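Run:
```python
from h import *
p,R=cur(); sd=load('s9.png'); w=load('w9.png'); t=load('t9.png')
P=[p+R.apply([d,0,0]) for d in (.0026,.0086,.06,.1206)]
print('side',((proj(sd,P)-[220,170])*8).round().tolist()); print('wr',((proj(w,P)-[280,150])*8).round().tolist()); print('top',proj(t,P).round(1).tolist())
crop('s9.png',220,170,290,245,8,'s9z.png'); crop('w9.png',280,150,350,225,8,'w9z.png')
```

```text
side [[230.0, 139.0], [231.0, 162.0], [244.0, 352.0], [258.0, 564.0]]
wr [[266.0, 839.0], [266.0, 804.0], [265.0, 573.0], [264.0, 402.0]]
top [[167.9, 200.5], [168.9, 200.7], [176.7, 202.6], [184.9, 204.6]]
```

View pics/s9z.png

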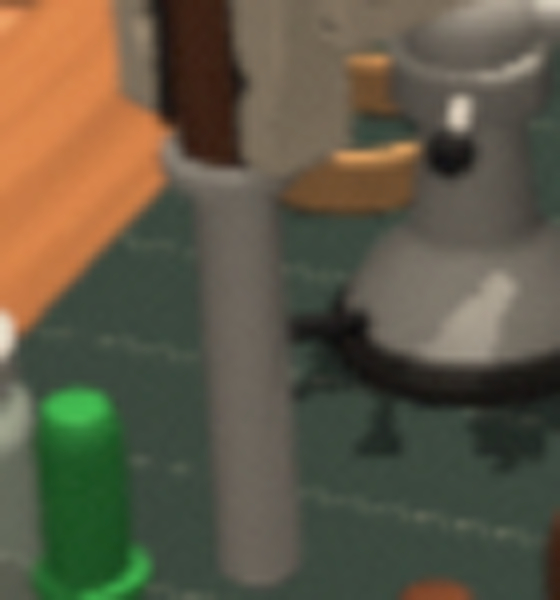

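View pics/w9z.png

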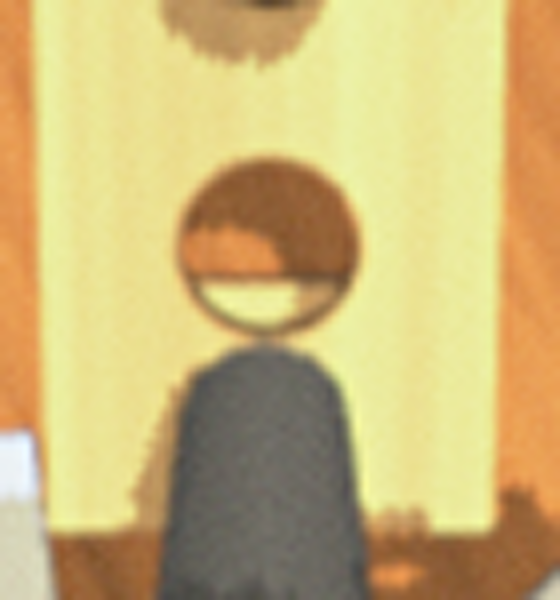

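```bash
cat >> h.py <<'E'
YAW=15.7; VR=Ro.from_euler('z',YAW,degrees=True); AXW=VR.apply(AX); XV=VR.apply([1,0,0]); RT=Rxy(-AXW,-XV)
E
python3 - <<'E'
from h import *
w=load('w9.png'); print('hole',onz(w,[(280+270/8-.44,150+245/8-.44)],.13))
M=np.array([.5605,-.108,.172]); q=M+AXW*(.1206+.045); print(q)
R1=Rdown(195.7); p1=np.array([.55,.05,.36]); p2=q+[0.0,-.03,.05]
print('s1',rel(p1,R1)); print('s2',rel(p2,RT,p1,R1))
E
```

```text
hole [[0.52726383 0.41315952 0.13      ]]
[ 0.58620278 -0.19944056  0.30765158]
s1 [-12.8, -180.8, -315.3, -42.0, -0.1, -0.1]
s2 [2.3, 40.8, -278.8, -0.0, -35.0, 0.0]
```

carry_out(series=[[[-13,-20,-35,-5,0,0],[-13,-44,-78,-10,0,0],[-13,-67,-117,-16,0,0],[-13,-90,-157,-22,0,0],[-13,-113,-197,-27,0,0],[-13,-136,-237,-33,0,0],[-13,-159,-277,-38,0,0],[-13,-181,-315,-42,0,0],[-13,-181,-315,-42,0,0],[-13,-181,-315,-42,0,0]]])

```text
clock: 17.18
tool_pos: [0.5506, 0.0504, 0.3607]
orientation: [81.6, 89.9, -172.8]
force: [-0.3, -0.2, -3.7]
opening: 0.0253
```

Run:
```python
from h import *
o=get_obs(); print(o['tool_pos'],o['force'],o['clock'],o['opening'],o['joint_pos'].round(1))
M=np.array([.5605,-.108,.172]); q=M+AXW*(.1206+.045); p2=q+[0.0,-.03,.05]
print('s2',rel(p2,RT))
```

```text
[0.55060505 0.05035195 0.36069821] [-0.31265809 -0.19004463 -3.68803059] 17.175 0.025254261954627048 [ 25.5   5.6  -1.6  -0.  -82.8  -9.9]
s2 [3.0, 41.0, -279.1, -0.1, -35.0, -0.0]
```

carry_out(series=[[[0,5,-35,0,-4,0],[0,11,-75,0,-9,0],[0,17,-116,0,-14,0],[0,23,-157,0,-19,0],[1,29,-198,0,-24,0],[2,35,-240,0,-30,0],[3,41,-279,0,-35,0],[3,41,-279,0,-35,0],[3,41,-279,0,-35,0],[3,41,-279,0,-35,0]]])

```text
clock: 18.42
tool_pos: [0.5871, -0.2277, 0.3595]
orientation: [-0.1, 55.1, 105.7]
force: [-0.8, 0.7, -2.6]
opening: 0.0253
```

Run:
```python
from h import *
o=get_obs(); print(o['tool_pos'],o['force'],o['clock'],o['opening'],o['joint_pos'].round(1))
p,R=cur(); print((R.inv()*RT).as_rotvec(degrees=True))
save('wrist','w10.png'); save('side','s10.png'); save('top','t10.png'); crop('s10.png',220,80,420,230,4,'s10c.png')
M=np.array([.5605,-.108,.172]); w=load('w10.png'); print(proj(w,[M,M-AXW*.09,p+R.apply([.1206,0,0])]))
```

```text
[ 0.58707651 -0.22772609  0.35951576] [-0.77451522  0.67526497 -2.5735828 ] 18.425 0.02529076653962835 [ -21.7   28.9   33.8  -30.  -114.6   29.6]
[ 0.10298325 -0.08551689  0.00684552]
[[306.53770286 173.81717837]
 [307.56053085 163.25743722]
 [311.99258986 201.22977233]]
```

View pics/w10.png

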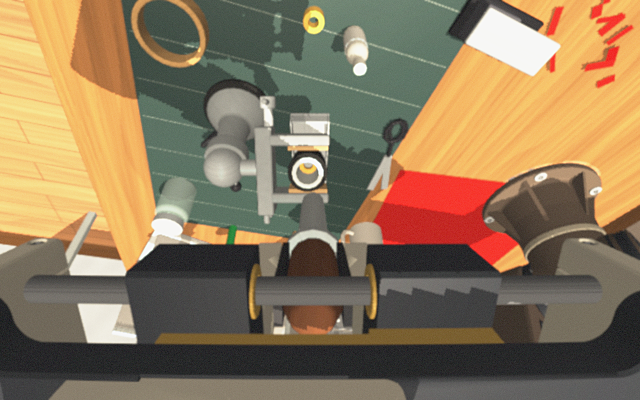

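View pics/s10c.png

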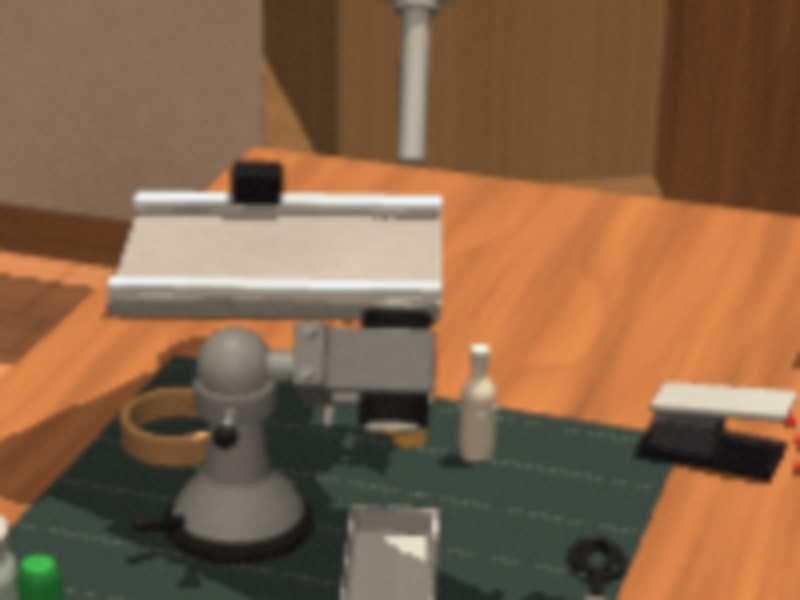

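Excellent view down the bore (white ring about (308,171), brass bush seen inside). Zoom for direct axis measurement.

```bash
crop() { :; }
python3 - <<'E'
from h import *
crop('w10.png',275,135,340,215,9,'w10z.png')
w=load('w10.png'); im=w['color']; hsv=cv2.cvtColor(im,cv2.COLOR_RGB2HSV)
sub=(slice(140,200),slice(280,335))
white=((hsv[...,1]<40)&(hsv[...,2]>200)).astype(np.uint8); m=np.zeros_like(white); m[sub]=white[sub]
n,l,st,c=cv2.connectedComponentsWithStats(m); print([(st[i],c[i]) for i in range(1,n) if st[i][4]>20])
M=np.array([.5605,-.108,.172]); p,R=cur()
for nm,P in (('mouth',M),('bushtop',M-AXW*.072),('low',M-AXW*.09)): print(nm,((proj(w,[P])-[275,135])*9+4).round())
E
```

```text
[(array([284, 140,  45,   6, 230], dtype=int32), array([307.57391304, 142.14782609])), (array([292, 157,  31,  31, 370], dtype=int32), array([307.57567568, 171.45945946]))]
mouth [[288. 353.]]
bushtop [[295. 274.]]
low [[297. 258.]]
```

View pics/w10z.png

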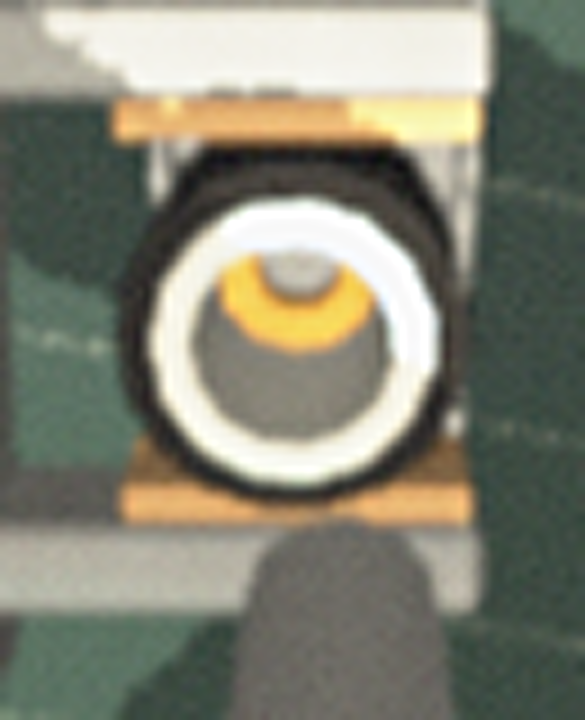

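Run:
```python
from h import *
w=load('w10.png'); 
px=np.array([293,343.]); px=(px-4)/9+[275,135]
M0=onz(w,[px],.172)[0]; print('wrist mouth',M0)
t=load('top0.png'); im=t['color']; hsv=cv2.cvtColor(im,cv2.COLOR_RGB2HSV); white=((hsv[...,1]<40)&(hsv[...,2]>190)).astype(np.uint8); m=np.zeros_like(white); m[188:208,352:372]=white[188:208,352:372]
ys,xs=np.nonzero(m); print(xs.min(),xs.max(),ys.min(),ys.max(),xs.mean(),ys.mean()); print('top',onz(t,[((xs.min()+xs.max())/2,(ys.min()+ys.max())/2)],.172))
p,R=cur(); d=RT.inv().apply(M0-np.array([.5605,-.108,.172])); print('diff in tool axes mm',d*1000)
M=M0
q=M+AXW*(.1206+.02); print(rel(q,RT)); print(rel(M+AXW*(.1206+.045),RT))
```

```text
wrist mouth [ 0.56034072 -0.11012207  0.172     ]
357 367 190 203 361.5 197.5
top [[ 0.56605509 -0.11020912  0.172     ]]
diff in tool axes mm [-1.14703785  0.7275669  -1.63813981]
[82.4, -6.3, -9.0, 0.1, -0.1, 0.0]
[57.4, -6.4, -9.0, 0.1, -0.1, 0.0]
```

carry_out(series=[[[15,-2,-3,0,0,0],[35,-5,-7,0,0,0],[55,-6.4,-9,0,0,0],[70,-6.4,-9,0,0,0],[82,-6.4,-9,0,0,0],[82,-6.4,-9,0,0,0],[82,-6.4,-9,0,0,0]]])

```text
clock: 19.45
tool_pos: [0.5824, -0.1896, 0.2868]
orientation: [-0.1, 55.1, 105.6]
force: [-0.3, -0.1, -3.2]
opening: 0.0251
```

Run:
```python
from h import *
o=get_obs(); print(o['tool_pos'],o['force'],o['clock'],o['opening'])
p,R=cur(); print((R.inv()*RT).as_rotvec(degrees=True))
save('wrist','w11.png'); save('side','s11.png'); save('top','t11.png'); crop('s11.png',280,130,350,190,10,'s11c.png'); crop('w11.png',255,90,365,220,5.5,'w11z.png')
M=np.array([.5603,-.1101,.172]); w=load('w11.png')
tip=p+R.apply([.1206,0,0]); print('tip vs mouth, tool axes',RT.inv().apply(M-tip)*1000)
k=5.5
for nm,P in (('mouth',M),('bushtop',M-AXW*.072),('tip',tip)): print(nm,((proj(w,[P])-[255,90])*k+2).round())
s=load('s11.png'); print(((proj(s,[M,tip])-[280,130])*10+4.5).round())
```

```text
[ 0.58237405 -0.1896247   0.28682358] [-0.3201129  -0.09245975 -3.17495251] 19.45 0.025071911934090967
[-0.00218224 -0.05147279  0.05264434]
tip vs mouth, tool axes [20.79591484 -0.15810157  1.85369823]
mouth [[315. 593.]]
bushtop [[315. 511.]]
tip [[315. 614.]]
[[394. 263.]
 [397. 193.]]
```

View pics/w11z.png

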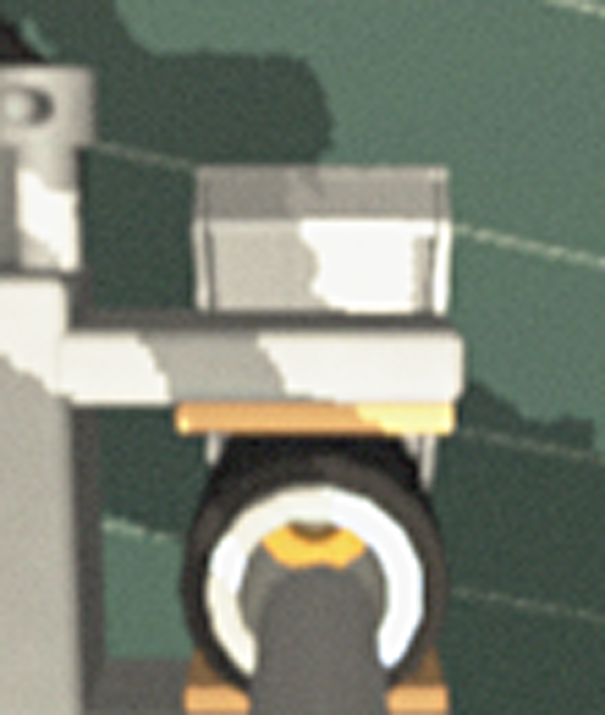

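View pics/s11c.png

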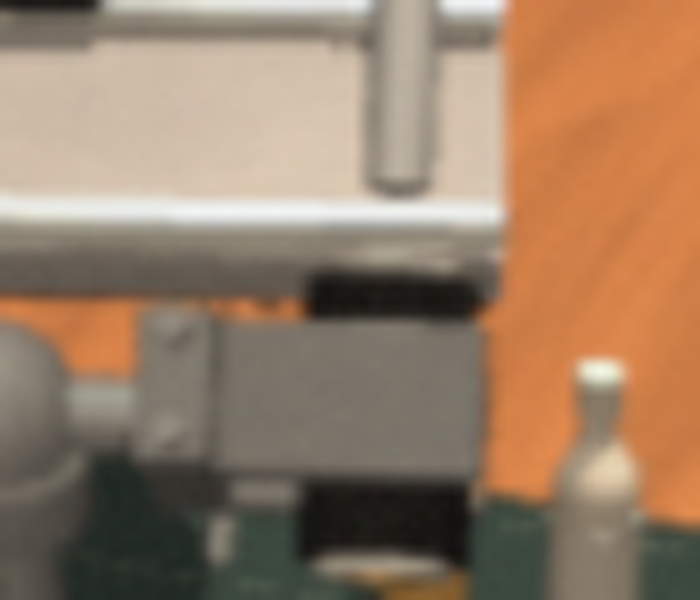

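carry_out(series=[[[0,-0.9,2.2,0,0,0],[8,-0.9,2.2,0,0,0],[16,-0.9,2.2,0,0,0],[22,-0.9,2.2,0,0,0],[27,-0.9,2.2,0,0,0],[31,-0.9,2.2,0,0,0],[31,-0.9,2.2,0,0,0]]])

```text
clock: 20.48
tool_pos: [0.5777, -0.17, 0.2619]
orientation: [0.0, 55.0, 105.7]
force: [0.1, -0.4, -2.1]
opening: 0.0255
```

Run:
```python
from h import *
o=get_obs(); print(o['tool_pos'],o['force'],o['moment'],o['clock'],o['opening'])
p,R=cur(); M=np.array([.5603,-.1101,.172]); tip=p+R.apply([.1206,0,0]); print('tool axes',RT.inv().apply(M-tip)*1000,(R.inv()*RT).as_rotvec(degrees=True))
save('wrist','w12.png'); crop('w12.png',255,90,365,220,5.5,'w12z.png'); save('side','s12.png');crop('s12.png',270,110,360,200,7,'s12c.png')
```

```text
[ 0.57765784 -0.16999647  0.26189385] [ 0.05609692 -0.42510645 -2.14012616] [-2.52425818e+00 -5.85905639e-01  1.50575000e-03] 20.475 0.0255236232520853
tool axes [-11.19568716   0.49262304  -0.50669971] [-0.02486035  0.01287737 -0.00457041]
```

View pics/w12z.png

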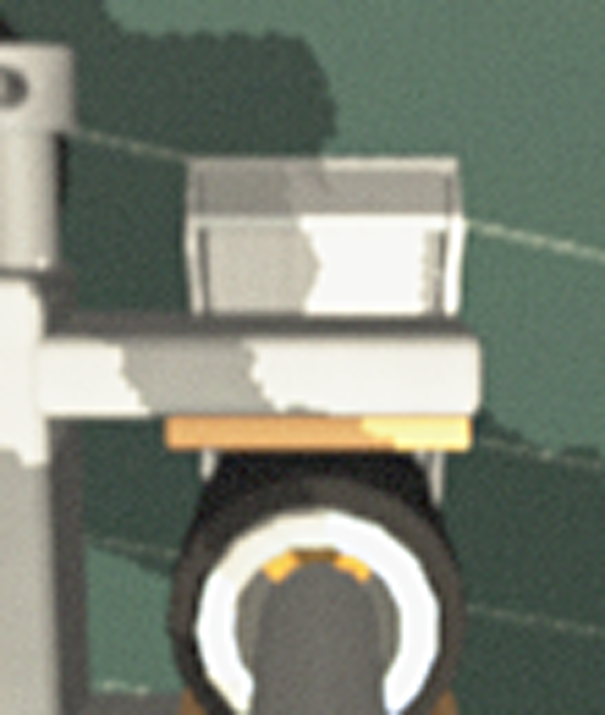

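View pics/s12c.png

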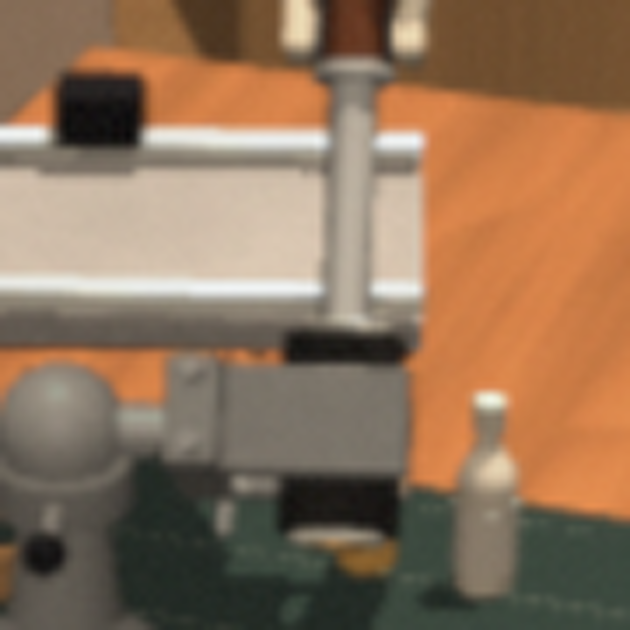

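carry_out(series=[[[8,0,0,0,0,0],[18,0,0,0,0,0],[28,0,0,0,0,0],[38,0,0,0,0,0],[46,0,0,0,0,0],[52,0,0,0,0,0],[52,0,0,0,0,0]]])

```text
clock: 21.45
tool_pos: [0.5695, -0.1412, 0.2192]
orientation: [0.0, 55.0, 105.7]
force: [-0.0, -0.2, -3.2]
opening: 0.0257
```

```bash
cat > st.py <<'E'
from h import *
o=get_obs(); p,R=cur(); M=np.array([.5603,-.1101,.172]); tip=p+R.apply([.1206,0,0])
print(o['clock'],o['opening'],'F tool',R.inv().apply(o['force']).round(1),'mom',R.inv().apply(o['moment']).round(2),'M-tip',(RT.inv().apply(M-tip)*1000).round(2),(R.inv()*RT).as_rotvec(degrees=True).round(2))
E
python3 st.py
```

```text
21.45 0.02566648540210702 F tool [ 2.6  0.1 -2. ] mom [0.04 2.66 0.09] M-tip [-63.34   0.44  -0.54] [-0.03  0.02 -0.01]
```

carry_out(series=[[[2,0,0,0,0,0],[4,0,0,0,0,0],[6,0,0,0,0,0],[7.5,0,0,0,0,0],[9,0,0,0,0,0],[10.5,0,0,0,0,0],[12,0,0,0,0,0],[13.5,0,0,0,0,0],[15,0,0,0,0,0],[15,0,0,0,0,0]]])

```text
clock: 22.7
tool_pos: [0.5681, -0.1351, 0.2094]
orientation: [-0.3, 55.2, 105.5]
force: [0.8, -6.5, 9.4]
opening: 0.0256
```

```bash
python3 st.py
python3 - <<'E'
from h import *
save('side','s13.png');crop('s13.png',270,110,360,240,4.6,'s13c.png')
E
```

```text
22.7 0.025594036893305593 F tool [-11.4   0.9  -0. ] mom [0.06 2.07 0.63] M-tip [-75.01   1.04   0.48] [ 0.05 -0.23  0.14]
```

View pics/s13c.png

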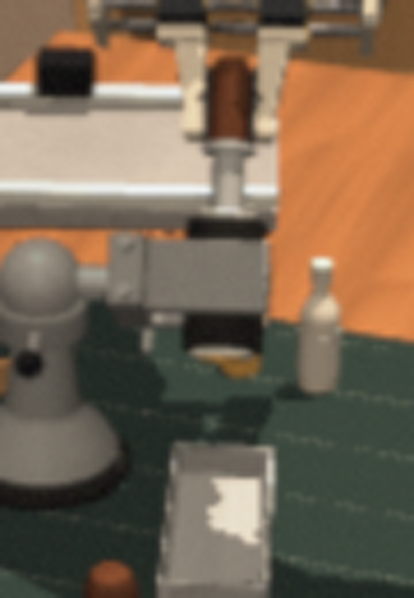

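carry_out(series=[[[1.5,0,0,0,0,0],[3,0,0,0,0,0],[4.5,0,0,0,0,0],[6,0,0,0,0,0],[7.5,0,0,0,0,0],[9,0,0,0,0,0],[10,0,0,0,0,0],[10,0,0,0,0,0]]])

```text
clock: 23.75
tool_pos: [0.5668, -0.1296, 0.2011]
orientation: [-0.3, 55.2, 105.4]
force: [1.4, -7.6, 9.1]
opening: 0.0253
```

```bash
python3 st.py
python3 - <<'E'
from h import *
save('side','s14.png');crop('s14.png',270,110,360,240,4.6,'s14c.png')
E
```

```text
23.75 0.025339819435011568 F tool [-11.9   0.7  -1.1] mom [0.08 2.24 0.47] M-tip [-84.97   1.27   0.64] [ 0.06 -0.24  0.16]
```

View pics/s14c.png

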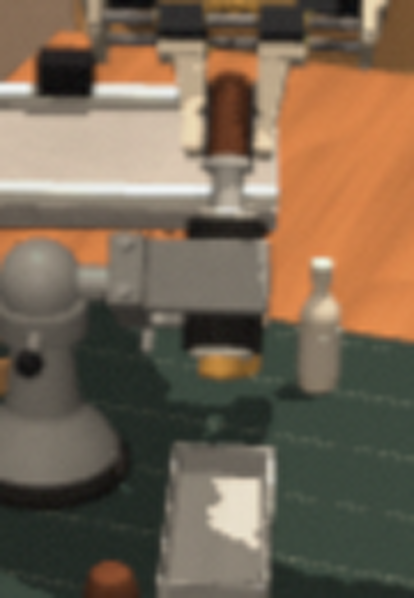

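carry_out(series=[[[0.7,0,0,0,0,0],[1.4,0,0,0,0,0],[2.1,0,0,0,0,0],[2.8,0,0,0,0,0],[3.5,0,0,0,0,0],[4.2,0,0,0,0,0],[4.8,0,0,0,0,0],[4.8,0,0,0,0,0]]])

```text
clock: 24.8
tool_pos: [0.5648, -0.1245, 0.1945]
orientation: [0.1, 54.9, 105.7]
force: [0.1, -0.6, -2.7]
opening: 0.0254
```

```bash
python3 st.py
python3 - <<'E'
from h import *
save('side','s15.png');crop('s15.png',270,110,360,240,4.6,'s15c.png')
E
```

```text
24.8 0.025435788124775417 F tool [ 1.9  0.  -2.1] mom [0.04 2.61 0.08] M-tip [-93.49   0.38  -0.64] [-0.05  0.05 -0.03]
```

View pics/s15c.png

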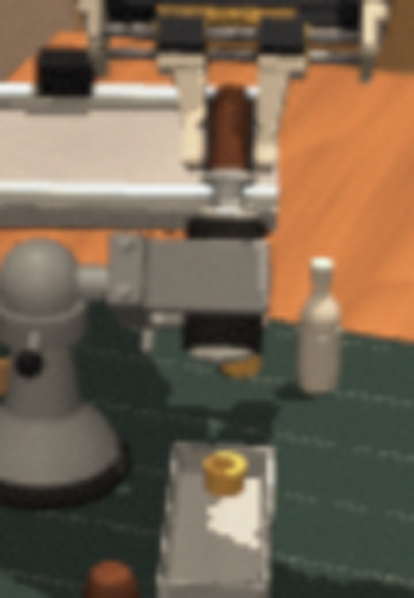

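carry_out(series=[[[-12,0,0,0,0,0],[-28,0,0,0,0,0],[-45,0,0,0,0,0],[-62,0,0,0,0,0],[-80,0,0,0,0,0],[-100,0,0,0,0,0],[-125,0,0,0,0,0],[-155,0,0,0,0,0],[-175,0,0,0,0,0],[-175,0,0,0,0,0]]])

```text
clock: 26.1
tool_pos: [0.5926, -0.2231, 0.3399]
orientation: [-0.2, 55.1, 105.4]
force: [0.5, 1.2, -3.3]
opening: 0.0256
```

```bash
python3 st.py
python3 - <<'E'
from h import *
p,R=cur(); print(p)
R1=Rdown(195.7); p1=np.array([.55,.05,.36]); print(rel(p1,R1))
E
```

```text
26.1 0.02562225433235076 F tool [ 3.3 -0.8 -1.1] mom [0.14 2.62 0.03] M-tip [84.29  0.83  0.2 ] [-0.02 -0.12  0.15]
[ 0.59258301 -0.22305738  0.33985868]
[140.5, -32.5, 236.6, -0.1, 34.9, 0.1]
```

carry_out(series=[[[18,-4,30,0,4,0],[37,-8,62,0,9,0],[58,-13,97,0,14,0],[79,-18,132,0,20,0],[100,-23,167,0,25,0],[121,-28,203,0,30,0],[140.5,-32.5,236.5,0,35,0],[140.5,-32.5,236.5,0,35,0],[140.5,-32.5,236.5,0,35,0]]])

```text
clock: 27.22
tool_pos: [0.5485, 0.0519, 0.3585]
orientation: [52.7, 89.9, 158.5]
force: [1.2, 0.1, -3.0]
opening: 0.0254
```

```bash
python3 st.py
python3 - <<'E'
from h import *
p,R=cur(); print(p)
print(rel([.528,.413,.35],Rdown(153.7)))
E
```

```text
27.225 0.025371623146564975 F tool [ 3.  -1.2 -0.2] mom [-0.01  0.03  0.15] M-tip [ -37.36   32.36 -168.21] [  0.05 -34.95  -0.09]
[0.54853745 0.05186494 0.35848079]
[8.7, -78.4, 353.1, 42.1, 0.0, -0.1]
```

carry_out(series=[[[-2,-9,40,5,0,0],[-2,-19,84,10,0,0],[-2,-29,128,15,0,0],[-2,-39,173,21,0,0],[-2,-49,218,26,0,0],[-2,-59,263,31,0,0],[-2,-69,308,37,0,0],[-2,-78.4,353,42.1,0,0],[-2,-78.4,353,42.1,0,0],[-2,-78.4,353,42.1,0,0]]])

```text
clock: 28.48
tool_pos: [0.5304, 0.4109, 0.3601]
orientation: [157.5, 89.9, -139.0]
force: [-0.6, 0.1, -3.1]
opening: 0.0254
```

carry_out(series=[[[0,0,0,0,0,0],[0,0,0,0,0,0],[0,0,0,0,0,0]]])

```text
clock: 28.85
tool_pos: [0.5297, 0.4117, 0.3614]
orientation: [-4.1, 90.0, 59.5]
force: [0.2, 0.4, -2.1]
opening: 0.0253
```

```bash
python3 st.py
python3 - <<'E'
from h import *
p,R=cur(); print(p)
save('wrist','w16.png'); crop('w16.png',280,140,350,225,7,'w16z.png'); save('side','s16.png'); crop('s16.png',200,160,320,290,4.6,'s16c.png')
w=load('w16.png'); s=load('s16.png'); tip=p+R.apply([.1206,0,0]); H=[.5278,.4132,.13]
print('wr tip,hole',((proj(w,[tip,H])-[280,140])*7+3).round().tolist()); print('side',((proj(s,[tip,H])-[200,160])*4.6+2).round().tolist())
print(rel([.528,.413,.142],Rdown(153.7)))
E
```

```text
28.85 0.025301346872207676 F tool [ 2.1 -0.   0.4] mom [-0.02 -0.01  0.07] M-tip [-236.51  111.81 -457.79] [-40.82 -33.35  12.89]
[0.52971361 0.41169408 0.36144367]
wr tip,hole [[233.0, 432.0], [246.0, 273.0]]
side [[237.0, 341.0], [253.0, 552.0]]
[219.3, 1.9, 0.1, -0.1, 0.0, 0.0]
```

View pics/w16z.png

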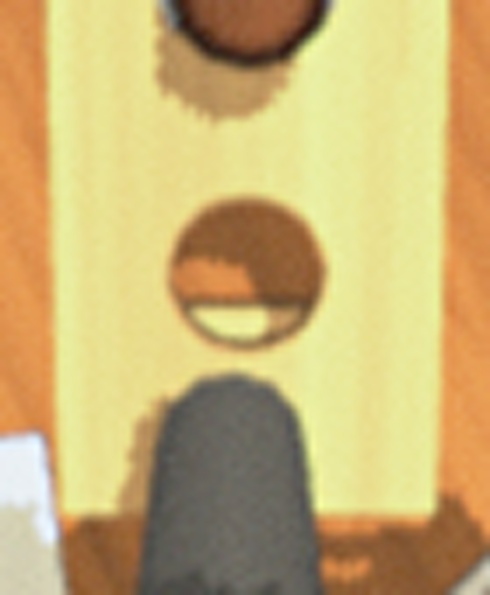

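View pics/s16c.png

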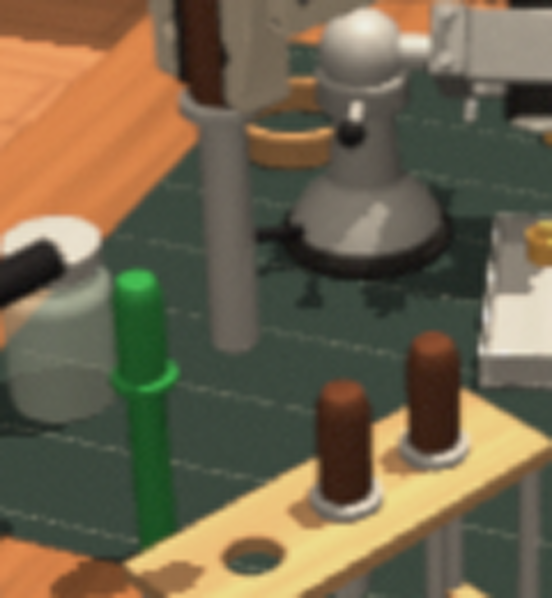

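carry_out(series=[[[15,2,0,0,0,0],[35,2,0,0,0,0],[55,2,0,0,0,0],[75,2,0,0,0,0],[88,2,0,0,0,0],[92,2,0,0,0,0],[92,2,0,0,0,0]]])

```text
clock: 29.82
tool_pos: [0.5278, 0.4133, 0.2691]
orientation: [-72.6, 90.0, -9.1]
force: [1.1, -0.0, -2.0]
opening: 0.0256
```

Run:
```python
from h import *
p,R=cur(); print(p,R.as_matrix()[:,0])
save('wrist','w17.png'); crop('w17.png',280,140,350,225,7,'w17z.png'); save('side','s17.png'); crop('s17.png',200,200,300,300,5.6,'s17c.png')
s=load('s17.png'); tip=p+R.apply([.1206,0,0]); H=[.5278,.4132,.13]
print('side',((proj(s,[tip,H])-[200,200])*5.6+2).round().tolist())
print(rel([.528,.413,.139],Rdown(153.7)))
```

```text
[0.52781842 0.41327481 0.26910979] [ 1.98212797e-04 -3.15821045e-05 -9.99999980e-01]
side [[304.0, 407.0], [307.0, 447.0]]
[130.8, -0.1, -0.6, -0.1, 0.1, 0.0]
```

View pics/w17z.png

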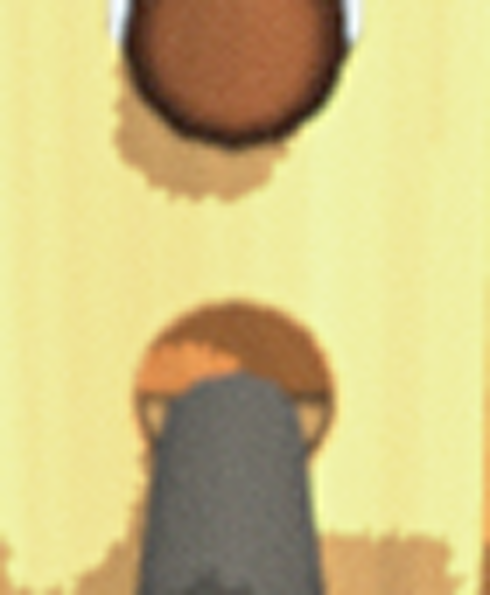

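View pics/s17c.png

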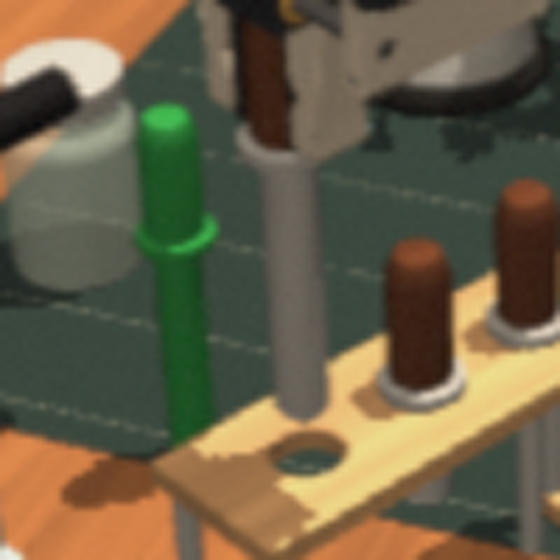

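Run:
```python
from h import *
p=np.array([.52782,.41327,.26911]); R=Rdown(153.7); tip=p+R.apply([.1206,0,0])
w=load('w17.png'); s=load('s17.png')
print('tip wr',((proj(w,[tip, tip-R.apply([0,0,.007]), tip-R.apply([.003,0,.010])])-[280,140])*7+3).round().tolist())
hw=onz(w,[(np.array([235,397])-3)/7+[280,140]],.13)[0]
e=np.array([(135,397),(335,397),(235,300)]); E=onz(w,(e-3)/7+[280,140],.13); print('edges',E, np.linalg.norm(E[0]-E[1]))
c=E[:2].mean(0); print('top edge + 14mm', E[2]+R.apply([0,0,.014]), 'ctr',hw)
hs=onz(s,[(np.array([309.5,454])-2)/5.6+[200,200]],.13)[0]; ts=onz(s,[(np.array([301.5,410])-2)/5.6+[200,200]],.1485)[0]
print('side hole',hs,'tip',ts,'hole-tip',(hs-ts)*1000,'tool axes',R.inv().apply(hs-ts)*1000)
```

```text
tip wr [[233.0, 432.0], [233.0, 380.0], [233.0, 363.0]]
edges [[0.54009557 0.40716937 0.13      ]
 [0.51500304 0.41956994 0.13      ]
 [0.5214282  0.40096892 0.13      ]] 0.027989445321344158
top edge + 14mm [0.5276312  0.41351973 0.13      ] ctr [0.52754949 0.41337023 0.13      ]
side hole [0.52537433 0.41657801 0.13      ] tip [0.52806094 0.41532934 0.1485    ] hole-tip [ -2.68660898   1.24866873 -18.5       ] tool axes [18.5         2.96175763 -0.07094447]
```

carry_out(series=[[[8,0.7,0,0,0,0],[18,0.7,0,0,0,0],[28,0.7,0,0,0,0],[40,0.7,0,0,0,0],[50,0.7,0,0,0,0],[50,0.7,0,0,0,0]]])

```text
clock: 30.68
tool_pos: [0.5267, 0.4131, 0.2177]
orientation: [165.5, 89.9, -130.9]
force: [0.5, -0.9, -3.2]
opening: 0.0253
```

```bash
python3 st.py
python3 - <<'E'
from h import *
print(cur()[0]); save('side','s18.png'); crop('s18.png',200,200,300,300,5.6,'s18c.png')
print(rel([.528,.413,.1395],Rdown(153.7)))
E
```

```text
30.675 0.02529579409183391 F tool [ 3.2 -0.8 -0.5] mom [-0.01  0.01  0.04] M-tip [-355.41  109.05 -376.92] [-40.82 -33.49  12.79]
[0.52673931 0.41308341 0.21766036]
[79.0, -1.0, 0.2, -0.1, -0.0, -0.0]
```

View pics/s18c.png

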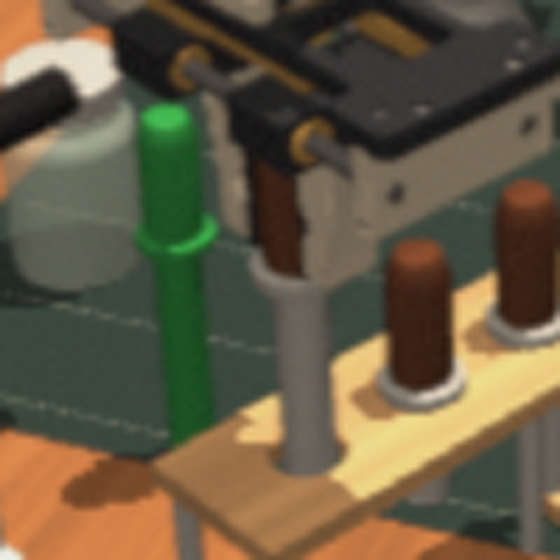

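carry_out(series=[[[15,0,0,0,0,0],[32,0,0,0,0,0],[50,0,0,0,0,0],[62,0,0,0,0,0],[71,0,0,0,0,0],[76,0,0,0,0,0],[77.5,0,0,0,0,0],[77.5,0,0,0,0,0]]])

```text
clock: 31.72
tool_pos: [0.5273, 0.4136, 0.1419]
orientation: [-22.2, 90.0, 41.4]
force: [0.5, 0.1, -1.9]
opening: 0.0255
```

```bash
python3 st.py
python3 - <<'E'
from h import *
print(cur()[0]); save('side','s19.png'); crop('s19.png',200,200,300,300,5.6,'s19c.png')
E
```

```text
31.725 0.025501096126334274 F tool [ 1.9 -0.4  0.3] mom [ 0.02 -0.02  0.07] M-tip [-417.8   110.02 -333.9 ] [-40.78 -33.36  12.88]
[0.52730087 0.41363767 0.14187753]
```

View pics/s19c.png

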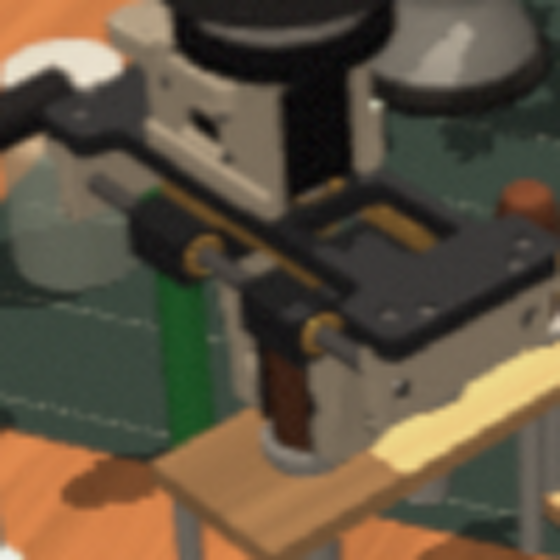

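Lower 3 mm more until contact.

carry_out(series=[[[1,0,0,0,0,0],[2,0,0,0,0,0],[3,0,0,0,0,0],[3,0,0,0,0,0],[3,0,0,0,0,0]]])

```text
clock: 32.4
tool_pos: [0.5271, 0.4136, 0.1386]
orientation: [-5.6, 90.0, 58.0]
force: [0.0, 0.4, -1.1]
opening: 0.0253
```

carry_out(series=[[[0.5,0,0,0,0,0],[1,0,0,0,0,0],[1,0,0,0,0,0],[1,0,0,0,0,0]]])

```text
clock: 32.9
tool_pos: [0.5272, 0.4136, 0.1386]
orientation: [-28.7, 90.0, 34.9]
force: [-3.7, -0.9, 5.4]
opening: 0.0253
```

carry_out(series=[[[1,0,0,0,0,0],[1,0,0,0,0,0],[1,0,0,0,0,0],[1,0,0,0,0,0],[1,0,0,0,0,0],[0,0,0,0,0,0],[0,0,0,0,0,0]]], hand=-1)

```text
clock: 33.78
tool_pos: [0.5272, 0.4135, 0.1376]
orientation: [-26.5, 90.0, 37.0]
force: [-0.6, 0.0, 0.8]
opening: 0.0855
```

carry_out(series=[[[-10,0,0,0,0,0],[-40,0,0,0,0,0],[-80,0,0,0,0,0],[-130,0,0,0,0,0],[-150,0,0,0,0,0],[-150,0,0,0,0,0]]])

```text
clock: 34.52
tool_pos: [0.5278, 0.4141, 0.2907]
orientation: [-14.5, 89.7, 49.0]
force: [0.4, 0.5, -0.1]
opening: 0.0878
```

Run:
```python
from h import *
o=get_obs(); print(o['tool_pos'],o['force'],o['opening'],o['clock'])
save('wrist','w20.png'); save('side','s20.png'); crop('s20.png',200,120,360,300,3.3,'s20c.png')
```

```text
[0.5277652  0.41407033 0.2906904 ] [ 0.35806574  0.53749678 -0.05517607] 0.08781314162709462 34.525
```

View pics/w20.png

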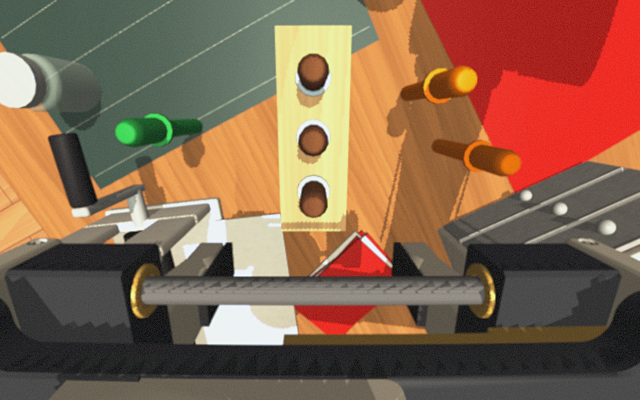

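View pics/s20c.png

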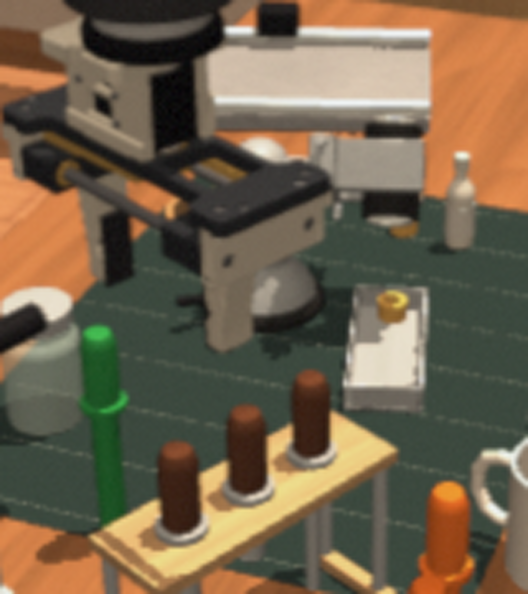

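The drift hangs upright in its hole, its collar on the board. The bush is in the tin, and the other drifts and neighbouring items look unmoved. The gripper is clear, so I'm handing in.

```bash
python3 -c "
from plant import close_job
print(close_job())"
```

```text
the job is handed in; nothing more can be done
None
```

The worn bush is out of the roller and lying in the tin, and the drift is back in its hole in the rack. I handed the job in at about 34.5 s of the 72 s allowed.

- **Tin:** I carried it over and slid it under the lower end of the roller. It stands about 2 mm off line sideways and covers the drop point, with roughly 40 mm to spare at its nearer end.
- **Drift:** I took the thick, long-bladed one from the end hole nearest the press. It went down the bore without touching the sides. I then pushed slowly, reading about 12 N at the tool, until the bush dropped.
- **Rack:** I lowered the drift until it took a light contact of about 5 N, then let go.
- **Last pictures:** they show the bush in the tin, all three drifts hanging upright with their collars on the board, and nothing nearby visibly moved. The gripper is open, well clear, and reads close to zero force.

**Disagreement:** before I hung the drift back, the side camera put the hole about 3 mm away from where the wrist camera did. I moved mostly by the wrist view, and the drift went in without any side force.

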